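# Slide the ink roller sleeve off its bent spindle

### The job

Slide the black rubber roller sleeve off the open end of the stand's steel spindle without forcing it: the spindle is bent, so feel your way along it, let the sleeve follow and turn with the bend, and keep its contact with the spindle light (below 12 N in all, wedging included); do not push the stand with the arm either. Then carry the sleeve over and lay it gently, lying level along the wooden cradle in both of its V supports, and let go. Do not drop the sleeve, and leave the ink cup and the dropper bottle where they stand.

Things in the scene. Friction and masses are not known exactly. Their poses are not given: they have to be found in the camera images.
- sleeve: Loose black rubber roller sleeve with an orange band near each end, a tube 70 mm long, 44 mm outside diameter, 22 mm bore, about 0.1 to 0.2 kg. Origin at its middle on its axis; its x axis is the tube's axis and points to the open end of the spindle at the start. It hangs loosely on the spindle, its axis 3 mm below the spindle's, and is best gripped across its middle from above
- stand: Blue steel stand fixed to the bench, foot 130 x 100 x 12 mm, post 24 mm (along x) by 44 mm wide and 162 mm high. Origin under the post at bench height; z up; x is the direction in which the spindle leaves the post. The spindle is a steel rod 16 mm thick whose axis leaves the post at height 140 mm; a bearing boss of radius 16 mm round it reaches to x = 20 mm
- bend (a point): Point on the spindle's axis where it is bent, 115 mm from the post's middle; axes as the stand's. Up to here the spindle is straight and level; beyond, to its rounded open end 107 mm on, it is straight but bent off by 6 degrees (11 mm at the end), to a side that differs each time (up, down, left, right or between) and is not measured. The spindle is rigid
- cradle: Light wooden cradle fixed to the bench, foot 75 x 75 x 8 mm, with two V supports (7 mm thick, 90 degree V, sides rising to 46 mm, 66 mm wide over all) at x = -24 and x = +24 mm. Origin under its middle at bench height, z up, x along the trough. A sleeve lying in both Vs has its axis along x at height 49 mm, either way round; the gap between the supports is 41 mm
- ink_cup: Clear cup with black ink stripes, 89 x 93 x 113 mm, open, loose; origin under its middle. To be left alone
- dropper: Small brown dropper bottle with black cap, 33 x 34 x 92 mm, loose; origin under its middle. To be left alone
Things that resemble listed ones, but are neither listed nor needed, are in the scene too. What is shaped like the sleeve but purple or red is not meant.

How it is judged:
By the outcome, as a careful person would: the job done as asked, in the order asked, and still so for the second after the job is handed in, with the robot touching nothing.
It also fails if it takes over 72 s, if anything falls off the work surface, if the arm or the gripper's body presses on something with over 40 N, if the wrist force passes 120 N, or if a joint passes its speed limit or range.

### The arm

A 6-joint arm with a two-finger parallel gripper is mounted at the origin on a cart in front of the work surface, level with it; the furniture and walls round the work are solid. World frame = base frame: x ahead of the robot, y to its left, z up, the work surface at z = 0. Lengths are in mm, angles in rad, forces in N, time in s.
With the tool pointing down it reaches from about 350 to 775 mm from the base axis. Payload 7.3 kg.
Tool frame: the origin (TCP) lies at the very end of the fingers, on their centre line; the grasp point (between the pads) lies 19 mm behind it; z points along the fingers, y is the direction in which the jaws open and shut (so a half turn about z gives the same grasp; the last joint's range is limited). The gripper opens to 92 mm and grips with 3 to 60 N. Pads are 19 mm wide; open, the fingers measure 130 mm over their backs; the gripper's body (75 mm by 190 mm) begins 47 mm behind the grasp point.
Start: joints at [1.051, 0.342, 1.524, -0, 1.275, -0.146], TCP at [191.694, 488.772, 226.741] pointing down, gripper open.
Joint ranges: [-2.53, 2.53], [-0.77, 2.02], [0.04, 2.7], [-1, 4.14], [0.28, 2.66], [-3.11, 3.11]. Speed limits (rad/s): [2.57, 2.57, 3.14, 3.14, 3.14, 3.14].

### API

Orientations are given as [roll, pitch, yaw] about the fixed x, y, z axes, in that order (R = Rz(yaw) Ry(pitch) Rx(roll)).
In Python, from plant import bot gives the robot as it stands.
- The arm moves only by the tool arm_command, never from a script. Its argument "targets" is a list of rows, each an object of numbers: "x", "y", "z": the shift along the world's x, y, z in cm; "roll": the turn about the world's z in rad. In form: [{"x": .., "y": .., "z": .., "roll": ..}, ...]. A call has 1 to 8 rows; each row is the pose to reach, as a shift and turn from the pose commanded when the call began; what a row does not reach only later rows make up. A row lasts 1/12 s, in which the tool goes at most 41.7 mm and 7.16 degrees, less where a joint would pass 70% of its speed; a pose out of reach is approached as far as the arm can. A call with a gripper value outside its range is refused whole. "fingers" is the opening, from 0 (shut) to 1 (fully open), set as the call begins (left out, the last holds). The fingers move at their own pace and stop on an object; the grip force is fixed at half the most. Time passes only in rows, so rows that repeat a pose let the fingers close. It gives the time, the measured TCP pose, the force and the opening at its end, in the units of the state.
- bot.get_obs(): the state, without advancing time (a new reading comes with each control period).
- bot.capture(name): name is "side" or "top" or "wrist"; returns a dict with "img" (400x640x3 uint8, blue, green, red), "fx", "fy", "cx", "cy" (pixels), "position" and "rotation" of the camera in the world; the wrist camera has in their place "hand_eye" (4x4, takes a point from camera to tool coordinates, whose origin is the TCP and whose axes are the flange's). Camera axes: x right, y down, z forward; pixel columns grow to the right and rows downward; lengths in mm; the calibration is good to about 2 mm. A picture is of the moment at which its call begins: read the wrist's pose just before it. There is no depth.
- bot.close_job(): hands the job in, once; it reports no verdict.
The state is a dict: "time": time; "joint_positions": joint angles; "dq": joint speeds; "tau": joint torques, N m; "tool_pos": TCP position; "tcp_rot": TCP orientation; "contact_force": force on the tool from outside, world axes, zero at the start; "moment": the same for the moment, N m; "grip_width": finger opening in mm.
Only numpy, scipy, OpenCV 4.12 (cv2) and the standard library are available. Lean on these libraries where they do the work, as an engineer would, in place of code of your own. Each camera call takes 0.05 s, during which the arm holds its last target.

## Working session

There is one attempt and no reset: what is moved stays moved. The work goes in short steps, Python scripts to look and compute and a tool call to move; the robot and the scene stay as the last step left them, time stands still between calls to the robot, and variables do not carry over. Pictures are saved under pics/ and viewed, and the job is handed in when it is done.

Besides the shell and the picture viewer there is one more tool, called after "Call:" as name(argument=value, ...), one argument or row to a line, values as JSON. arm_command: Moves the arm, as the interface text tells. Its arguments: {"type":"object","properties":{"targets":{"type":"array","items":{"type":"object","properties":{"x":{"type":"number"},"y":{"type":"number"},"z":{"type":"number"},"roll":{"type":"number"}}}},"fingers":{"type":"number"}},"required":["targets"]}

```bash
ls; mkdir -p pics; cat > h.py <<'E'
from plant import bot
import cv2, numpy as np
def snap(n,f):
    o=bot.get_obs(); c=bot.capture(n); cv2.imwrite(f'pics/{f}.png',c['img'])
    import pickle; pickle.dump((o,c),open(f'pics/{f}.pkl','wb')); return o,c
E
python3 - <<'E'
from h import *
for n in('side','top','wrist'):
    o,c=snap(n,n+'0')
    print(n,{k:v for k,v in c.items() if k!='img'})
print(bot.get_obs())
E
```

```text
pics
side {'fx': 455.4238369844639, 'fy': 455.4238369844639, 'cx': 314.9209824339759, 'cy': 200.84798392784492, 'position': array([ 626.39262574, -941.35095854,  771.71168979]), 'rotation': array([-2.13581793, -0.01960029,  0.11583326])}
top {'fx': 410.2654823724099, 'fy': 410.2654823724099, 'cx': 324.9972247379688, 'cy': 199.64916013982634, 'position': array([ 343.68122818,   68.22508084, 1114.0457642 ]), 'rotation': array([-2.94601218,  0.00524796, -1.59802964])}
wrist {'fx': 282.5632303991402, 'fy': 282.5632303991402, 'cx': 317.12571195429155, 'cy': 197.62593462517356, 'hand_eye': array([[ 3.44232761e-04, -9.56745247e-01, -2.90926818e-01,
         7.83756096e+01],
       [ 9.99998840e-01, -1.02359183e-04,  1.51984621e-03,
        -1.23812867e+00],
       [-1.48388467e-03, -2.90927004e-01,  9.56744102e-01,
        -1.57383632e+02],
       [ 0.00000000e+00,  0.00000000e+00,  0.00000000e+00,
         1.00000000e+00]])}
{'time': 0.15, 'joint_positions': array([ 1.05102003e+00,  3.42562101e-01,  1.52477291e+00, -6.74325430e-06,
        1.27540993e+00, -1.46020730e-01]), 'dq': array([ 0.0036959 , -0.00049798, -0.00171922, -0.00100696,  0.00017688,
        0.00031072]), 'tau': array([ 1.94503700e-03, -4.31466544e+01, -2.44355196e+01,  7.16817286e-02,
        5.37276466e-02, -1.31930788e-04]), 'tool_pos': array([191.52696042, 488.49777694, 226.21353214]), 'tcp_rot': array([-3.14045170e+00, -1.61279215e-04,  2.76783896e+00]), 'contact_force': array([-0.19598367, -0.04554801, -0.30413286]), 'moment': array([-0.00040743,  0.01823119,  0.00734596]), 'grip_width': 91.79877939430136}
```

View pics/side0.png

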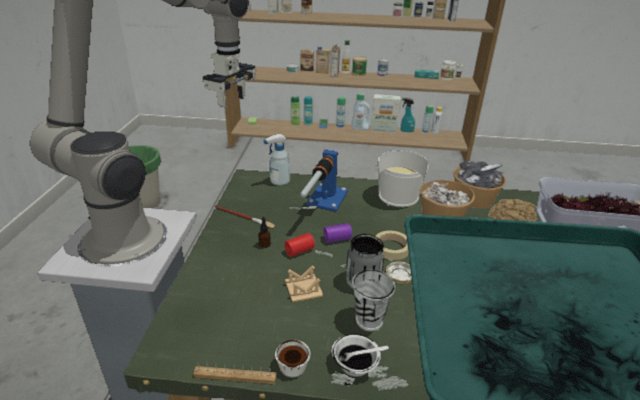

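View pics/top0.png

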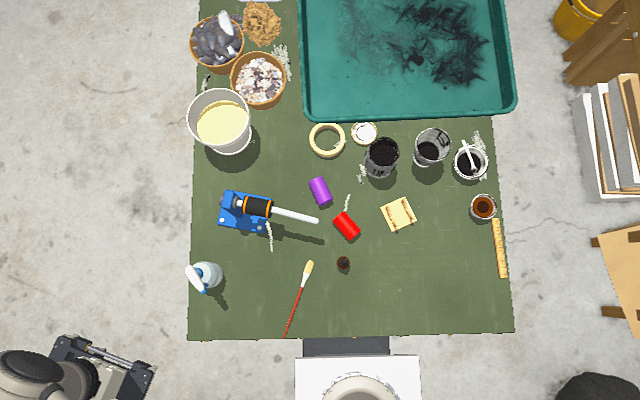

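View pics/wrist0.png

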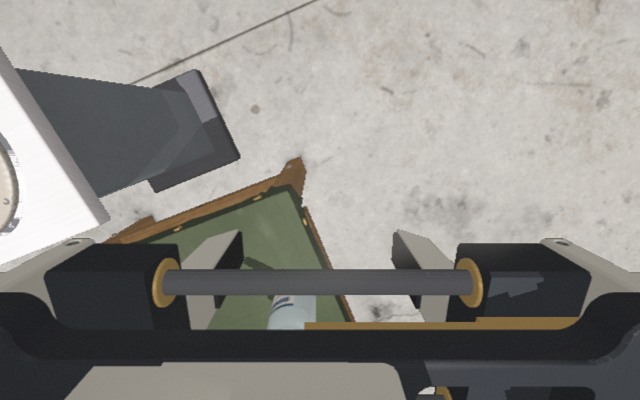

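The black sleeve with orange bands is on the stand: top (257,206), side (322,168). The purple (320,191 top) and red (346,226 top) tubes lie on the bench and aren't meant. The spindle tip is at top (318,221) and the cradle at top (397,214). I'll enlarge these to confirm.

```bash
python3 - <<'E'
import cv2
t=cv2.imread('pics/top0.png');s=cv2.imread('pics/side0.png')
cv2.imwrite('pics/c1.png',cv2.resize(t[180:246,210:330],None,fx=6.6,fy=6.6,interpolation=cv2.INTER_CUBIC))
cv2.imwrite('pics/c2.png',cv2.resize(s[140:220,290:360],None,fx=7,fy=7,interpolation=cv2.INTER_CUBIC))
cv2.imwrite('pics/c3.png',cv2.resize(t[190:240,370:430],None,fx=10,fy=10,interpolation=cv2.INTER_CUBIC))
cv2.imwrite('pics/c4.png',cv2.resize(s[260:305,275:330],None,fx=10,fy=10,interpolation=cv2.INTER_CUBIC))
E
```

```text
(no output)
```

View pics/c1.png

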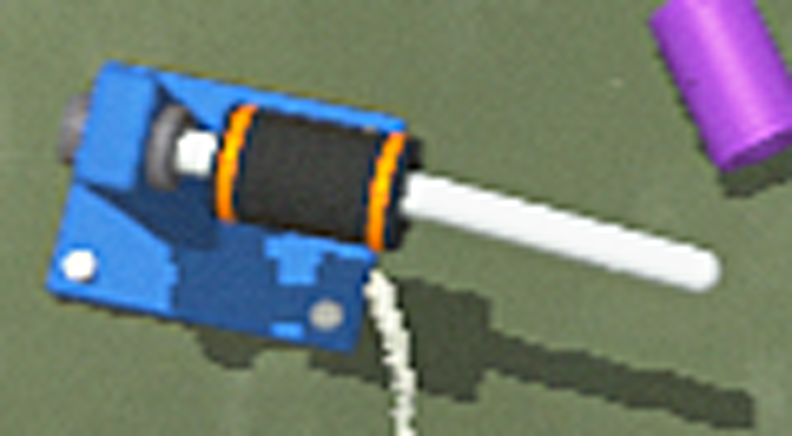

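View pics/c2.png

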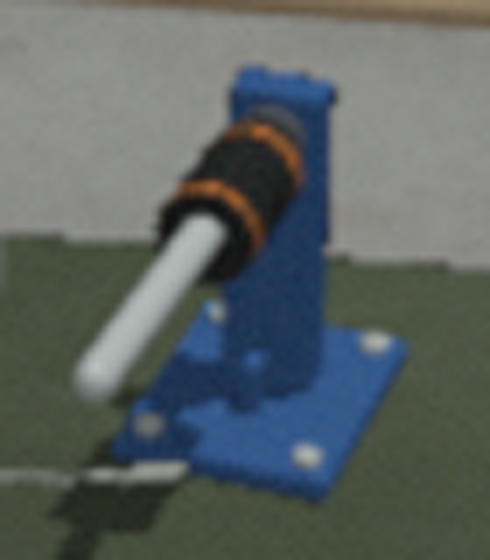

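View pics/c3.png

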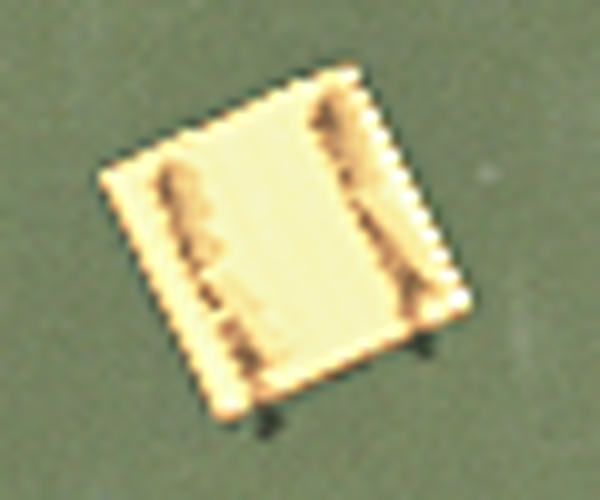

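View pics/c4.png

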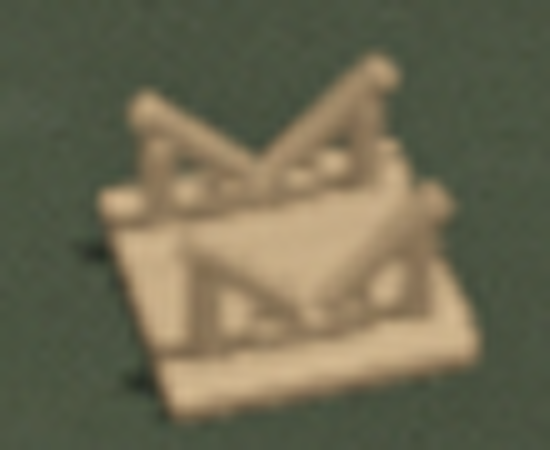

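```bash
cat > geo.py <<'E'
import numpy as np, pickle
from scipy.spatial.transform import Rotation as R
from scipy.optimize import least_squares
C={}
def cam(f):
    o,c=pickle.load(open(f'pics/{f}.pkl','rb'))
    if 'hand_eye' in c:
        T=np.eye(4);T[:3,:3]=R.from_euler('xyz',o['tcp_rot']).as_matrix();T[:3,3]=o['tool_pos'];T=T@c['hand_eye'];return c,T[:3,:3],T[:3,3]
    return c,R.from_euler('xyz',c['rotation']).as_matrix(),np.array(c['position'])
def proj(f,P):
    c,Rm,t=cam(f) if f not in C else C[f]; C[f]=(c,Rm,t)
    q=(np.atleast_2d(P)-t)@Rm
    return np.c_[c['cx']+c['fx']*q[:,0]/q[:,2],c['cy']+c['fy']*q[:,1]/q[:,2]]
def back(f,uv,z):
    c,Rm,t=cam(f); d=Rm@np.array([(uv[0]-c['cx'])/c['fx'],(uv[1]-c['cy'])/c['fy'],1]); return t+d*(z-t[2])/d[2]
def un(p,s,o): return (np.array(p,float)+.5)/s-.5+np.array(o)
def pose(x,y,a,P): 
    c,s=np.cos(a),np.sin(a); P=np.atleast_2d(P); return np.c_[x+c*P[:,0]-s*P[:,1],y+s*P[:,0]+c*P[:,1],P[:,2]]
E
python3 - <<'E'
from geo import *
T=lambda p:un(p,6.6,(210,180)); S=lambda p:un(p,7,(290,140))
for n,p,z in [('postA',(108,62),162),('postB',(160,75),162),('postC',(135,195),162),('postD',(78,183),162),('footNL',(47,292),6),('footNR',(355,350),6),('footFR',(408,125),12)]:
    print(n,back('top0',T(p),z).round(1))
for n,p,z in [('sFR',(408,345),12),('sNR',(322,490),12),('sNL',(118,450),12),('ptL',(240,68),162),('ptR',(335,95),162)]:
    print(n,back('side0',S(p),z).round(1))
print('tip',back('top0',T((699,268)),140).round(1),'sideTip',back('side0',S((95,378)),140).round(1))
c=lambda p:un(p,10,(370,190)); d=lambda p:un(p,10,(275,260))
for p in [(100,175),(350,65),(470,300),(220,420)]: print('cr',p,back('top0',c(p),8).round(1))
for p in [(105,205),(175,410),(480,355),(390,150)]: print('crS',p,back('side0',d(p),8).round(1))
for p in [(145,105),(380,70),(435,195),(200,240)]: print('crV',p,back('side0',d(p),46).round(1))
E
```

```text
postA [564.9 303.1 162. ]
postB [559.6 284.3 162. ]
postC [515.9 292.5 162. ]
postD [520.9 313.  162. ]
footNL [504.5 364.9   6. ]
footNR [476.9 237.6   6. ]
footFR [569.4 214.9  12. ]
sFR [600.5 339.1  12. ]
sNR [570.3 211.   12. ]
sNL [478.8 229.9  12. ]
ptL [520.1 311.  162. ]
ptR [563.1 291.1 162. ]
tip [487.2  92.2 140. ] sideTip [488.4  81.3 140. ]
cr (100, 175) [538.  -80.6   8. ]
cr (350, 65) [ 566.8 -150.9    8. ]
cr (470, 300) [ 500.7 -179.3    8. ]
cr (220, 420) [ 469.9 -109.5    8. ]
crS (105, 205) [ 471.4 -114.     8. ]
crS (175, 410) [ 499.4 -180.7    8. ]
crS (480, 355) [ 567.9 -153.1    8. ]
crS (390, 150) [538.3 -84.5   8. ]
crV (145, 105) [ 482.6 -119.3   46. ]
crV (380, 70) [536.9 -98.8  46. ]
crV (435, 195) [ 555.  -141.2   46. ]
crV (200, 240) [ 502.9 -163.9   46. ]
```

```bash
cat > fit.py <<'E'
from geo import *
T=lambda p:un(p,6.6,(210,180)); S=lambda p:un(p,7,(290,140))
# foot x-extent unknown offset f; y +-50
obs=[('top0',T((108,62)),(-12,-22*-1,162)),('top0',T((160,75)),(12,22,162)),('top0',T((135,195)),(12,-22,162)),('top0',T((78,183)),(-12,-22,162)),
('top0',T((47,292)),('b',-50,6)),('top0',T((355,350)),('f',-50,6)),('top0',T((408,125)),('f',50,12)),
('side0',S((408,345)),('b',50,12)),('side0',S((322,490)),('f',50,12)),('side0',S((118,450)),('f',-50,12)),
('side0',S((240,68)),(-12,-22,162)),('side0',S((335,95)),(12,22,162))]
def tip(v,k=99):
    x,y,a,o,ph=v[:5]; th=np.radians(6)
    return pose(x,y,a,[115+k*np.cos(th),-k*np.sin(th)*np.sin(ph)*-1,140+k*np.sin(th)*np.cos(ph)])
# ph: 0 up, +90 toward +y(stand)
def res(v):
    x,y,a,o,ph=v[:5]; r=[]
    for f,uv,P in obs:
        P=list(P)
        if P[0]=='b':P[0]=o-65
        if P[0]=='f':P[0]=o+65
        r.append(proj(f,pose(x,y,a,P))[0]-uv)
    r.append(2*(proj('top0',tip(v))[0]-T((699,268)))); r.append(2*(proj('side0',tip(v))[0]-S((95,378))))
    return np.concatenate(r)
if __name__=='__main__':
  for ph in np.arange(0,6.3,1.57):
    s=least_squares(res,[540,298,-1.79,20,ph],loss='soft_l1'); print(s.cost,s.x[:3],np.degrees(s.x[2]),s.x[3],np.degrees(s.x[4]))
  print(res(s.x).reshape(-1,2).round(2), tip(s.x))
  np.save('stand.npy',s.x)
  c=lambda p:un(p,10,(370,190)); d=lambda p:un(p,10,(275,260))
  co=[('top0',c(p),q) for p,q in zip([(100,175),(350,65),(470,300),(220,420)],[(-37.5,37.5,8),(37.5,37.5,8),(37.5,-37.5,8),(-37.5,-37.5,8)])]
  co+=[('side0',d(p),q) for p,q in zip([(105,205),(175,410),(480,355),(390,150)],[(-37.5,-37.5,8),(37.5,-37.5,8),(37.5,37.5,8),(-37.5,37.5,8)])]
  g=lambda v:np.concatenate([proj(f,pose(*v,P))[0]-u for f,u,P in co])
  s=least_squares(g,[519,-131,-1.18]);print('cradle',s.x,np.degrees(s.x[2]),g(s.x).reshape(-1,2).round(2))
E
python3 fit.py
```

```text
5.99457019717965 [540.60979278 298.98737548  -1.78610889] -102.33650090681368 10.017849096306799 -491.1838856093454
5.994570197124045 [540.60979261 298.98737305  -1.78610884] -102.33649803287292 10.017845997668624 228.8162066608119
5.994570197143524 [540.60979274 298.98737435  -1.78610886] -102.33649941397772 10.017848089389956 228.81616273547883
5.994570197428619 [540.60979303 298.9873797   -1.78610898] -102.33650617435141 10.01785384914361 228.815944793745
5.994570197177559 [540.60979283 298.98737565  -1.78610888] -102.33650082446222 10.017850056867236 -131.18388290444452
[[-1.2   0.15]
 [ 0.73  0.01]
 [ 0.25 -0.27]
 [-1.01 -0.31]
 [ 0.56  0.34]
 [ 0.47  0.42]
 [-0.05 -1.43]
 [ 0.26 -0.43]
 [ 1.13 -0.63]
 [-0.69 -1.2 ]
 [ 0.65 -0.6 ]
 [-1.39  1.18]
 [ 0.25  0.67]
 [ 0.35  0.11]] [[487.39565405  92.12247644 133.1858626 ]]
cradle [ 519.02834422 -131.16932134   -1.16948257] -67.00641568675982 [[ 0.49 -0.33]
 [ 0.01 -0.5 ]
 [ 0.43  0.55]
 [ 0.68 -0.01]
 [-0.43 -0.81]
 [-0.08 -0.11]
 [ 0.21 -0.61]
 [ 0.35 -0.64]]
```

```bash
python3 - <<'E'
from geo import *
for n,uv,z in [('bottle',(208,275),200),('cupA',(382,150),113),('cupB',(431,135),113),('dropper',(344,264),92),('red',(346,226),40),('bucket',(215,110),150),('cradle',(397,214),49)]: print(n,back('top0',uv,z).round(0))
for n,uv in [('bottle base',(280,184)),('cup near base',(370,325)),('cup far base',(362,288)),('dropper base',(264,246))]: print(n,back('side0',uv,0).round(0))
print('bottle top at y', [ (z,back('side0',(274,137),z).round(0)) for z in (150,200,250)])
v=np.load('stand.npy'); a=v[2]
for s,l in ((243,80),(243,-80),(90,0)): print(pose(v[0],v[1],a,[s,l,0])[0].round(1))
E
```

```text
bottle [364. 329. 200.]
cupA [667. -81. 113.]
cupB [ 703. -208.  113.]
dropper [383.  26.  92.]
red [484.  15.  40.]
bucket [772. 338. 150.]
cradle [ 511. -120.   49.]
bottle base [373. 357.   0.]
cup near base [ 681. -224.    0.]
cup far base [ 660. -108.    0.]
dropper base [390.  21.   0.]
bottle top at y [(150, array([348., 401., 150.])), (200, array([371., 293., 200.])), (250, array([393., 185., 250.]))]
[566.8  44.5   0. ]
[410.5  78.7   0. ]
[521.4 211.1   0. ]
```

Call:
arm_command(
  targets=[
    {"x": 1.5, "y": -1.5, "z": 1.5, "roll": -0.09},
    {"x": 4.0, "y": -4.5, "z": 3, "roll": -0.19},
    {"x": 6.5, "y": -7.5, "z": 4, "roll": -0.29},
    {"x": 9, "y": -10.5, "z": 4, "roll": -0.39},
    {"x": 11.5, "y": -13.5, "z": 4, "roll": -0.49},
    {"x": 14, "y": -16.5, "z": 4, "roll": -0.59},
    {"x": 16.5, "y": -19.5, "z": 4, "roll": -0.69},
    {"x": 19, "y": -22.5, "z": 4, "roll": -0.79},
  ],
)

```text
time: 0.82
tool_pos: [382.4, 262.1, 266.7]
tcp_rot: [3.142, -0.0, 1.973]
contact_force: [1.3, 0.6, -0.4]
grip_width: 91.5
```

Call:
arm_command(
  targets=[
    {"x": 2.5, "y": -3, "z": 0, "roll": -0.09},
    {"x": 5, "y": -6, "z": 0, "roll": -0.18},
    {"x": 7.5, "y": -9, "z": 0, "roll": -0.27},
    {"x": 10.5, "y": -12, "z": -1, "roll": -0.36},
    {"x": 13.5, "y": -15, "z": -2, "roll": -0.45},
    {"x": 16, "y": -18, "z": -3, "roll": -0.54},
    {"x": 18, "y": -21, "z": -4, "roll": -0.62},
    {"x": 18.5, "y": -22, "z": -4, "roll": -0.62},
  ],
)

```text
time: 1.48
tool_pos: [568.2, 39.3, 223.6]
tcp_rot: [-3.139, 0.002, 1.35]
contact_force: [-1.6, -0.3, -0.4]
grip_width: 91.8
```

```bash
python3 - <<'E'
from h import *
o,c=snap('wrist','w1'); print(o['tool_pos'],o['tcp_rot'],o['time'],o['dq'].round(3),o['contact_force'])
E
```

```text
[568.15038684  39.28903232 223.59884102] [-3.13855866e+00  2.07944676e-03  1.35018059e+00] 1.4833 [-0.153  0.043 -0.115  0.031  0.099 -0.268] [-1.57601153 -0.34509935 -0.37918304]
```

View pics/w1.png

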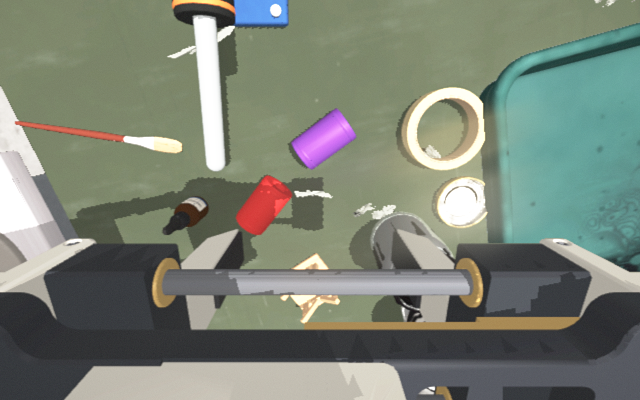

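Wrist view: the spindle runs from the sleeve (205,15) to its tip (216,168). The arm was still settling, so I'll move 50 mm toward the post, settle, and take stereo views.

Call:
arm_command(
  targets=[
    {"x": 0.5, "y": 2.5, "z": 0, "roll": 0.003},
    {"x": 1, "y": 5, "z": 0, "roll": 0.003},
    {"x": 1, "y": 5, "z": 0, "roll": 0.003},
    {"x": 1, "y": 5, "z": 0, "roll": 0.003},
    {"x": 1, "y": 5, "z": 0, "roll": 0.003},
  ],
)

```text
time: 1.95
tool_pos: [576.1, 94.2, 226.9]
tcp_rot: [-3.141, 0.0, 1.363]
contact_force: [-0.1, 0.0, -0.6]
grip_width: 92.1
```

```bash
python3 - <<'E'
from h import *
o,c=snap('wrist','w2'); print(o['tool_pos'],o['tcp_rot'],o['time'],o['dq'].round(3),o['contact_force'])
E
```

```text
[576.12159455  94.22778666 226.85293159] [-3.14137357e+00  3.54392739e-04  1.36257852e+00] 1.95 [-0.016 -0.004  0.002 -0.001 -0.002  0.003] [-0.1209075   0.03339751 -0.6336361 ]
```

Call:
arm_command(
  targets=[
    {"x": -4, "y": 0.9},
    {"x": -8, "y": 1.7},
    {"x": -12, "y": 2.6},
    {"x": -15.5, "y": 3.4},
    {"x": -15.5, "y": 3.4},
    {"x": -15.5, "y": 3.4},
    {"x": -15.5, "y": 3.4},
  ],
)

```text
$.targets[0]: bad value
```

```bash
python3 - <<'E'
from h import *
o,c=snap('wrist','w3'); print(o['tool_pos'],o['tcp_rot'],o['time'],o['dq'].round(3),o['contact_force'])
a=cv2.imread('pics/w2.png')[0:230,130:330];b=cv2.imread('pics/w3.png')[0:230,260:520]
cv2.imwrite('pics/w2c.png',cv2.resize(a,None,fx=2.6,fy=2.6,interpolation=cv2.INTER_CUBIC))
cv2.imwrite('pics/w3c.png',cv2.resize(b,None,fx=2.6,fy=2.6,interpolation=cv2.INTER_CUBIC))
E
```

```text
[576.2159418   93.813228   226.90489536] [-3.14154567e+00  2.99890576e-04  1.36171129e+00] 2.0 [-0.012 -0.002 -0.001 -0.    -0.001  0.003] [ 0.11083718 -0.20321661 -1.04772728]
```

View pics/w2c.png

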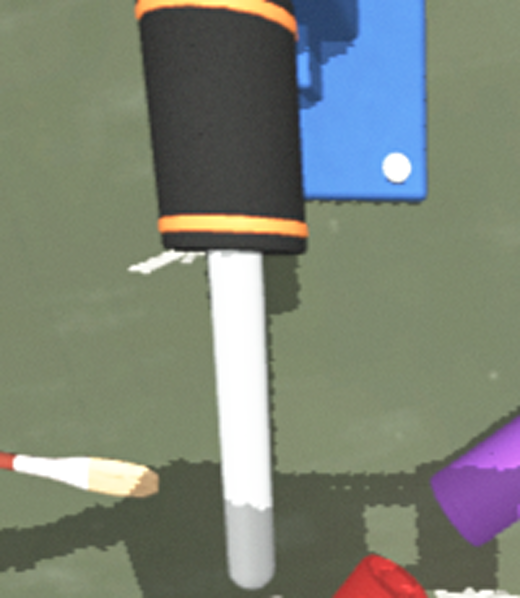

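View pics/w3c.png

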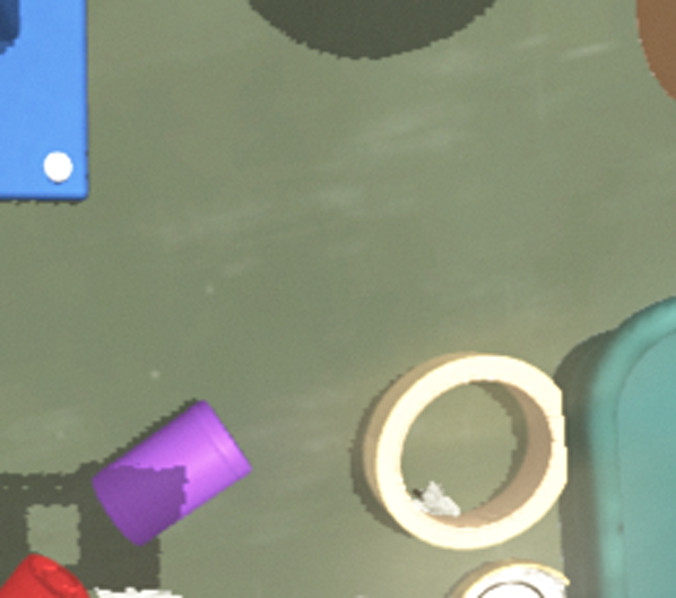

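The second move was refused because each row needs all four fields. I'll repeat it in full.

Call:
arm_command(
  targets=[
    {"x": -4, "y": 0.9, "z": 0, "roll": 0},
    {"x": -8, "y": 1.7, "z": 0, "roll": 0},
    {"x": -12, "y": 2.6, "z": 0, "roll": 0},
    {"x": -15.5, "y": 3.4, "z": 0, "roll": 0},
    {"x": -15.5, "y": 3.4, "z": 0, "roll": 0},
    {"x": -15.5, "y": 3.4, "z": 0, "roll": 0},
    {"x": -15.5, "y": 3.4, "z": 0, "roll": 0},
  ],
)

```text
time: 2.63
tool_pos: [422.6, 127.5, 227.5]
tcp_rot: [3.139, -0.001, 1.361]
contact_force: [-0.0, -0.7, 0.0]
grip_width: 91.6
```

```bash
python3 - <<'E'
from h import *
o,c=snap('wrist','w4'); print(o['tool_pos'],o['tcp_rot'],o['time'],o['dq'].round(3),o['contact_force'])
b=cv2.imread('pics/w4.png')[0:230,260:520]
cv2.imwrite('pics/w4c.png',cv2.resize(b,None,fx=2.6,fy=2.6,interpolation=cv2.INTER_CUBIC))
E
```

```text
[422.60913828 127.45306205 227.45591468] [ 3.13925900e+00 -5.16371392e-04  1.36051517e+00] 2.6333 [-0.008  0.028 -0.024  0.001  0.001  0.003] [-0.04654471 -0.73592357  0.00541666]
```

View pics/w4c.png

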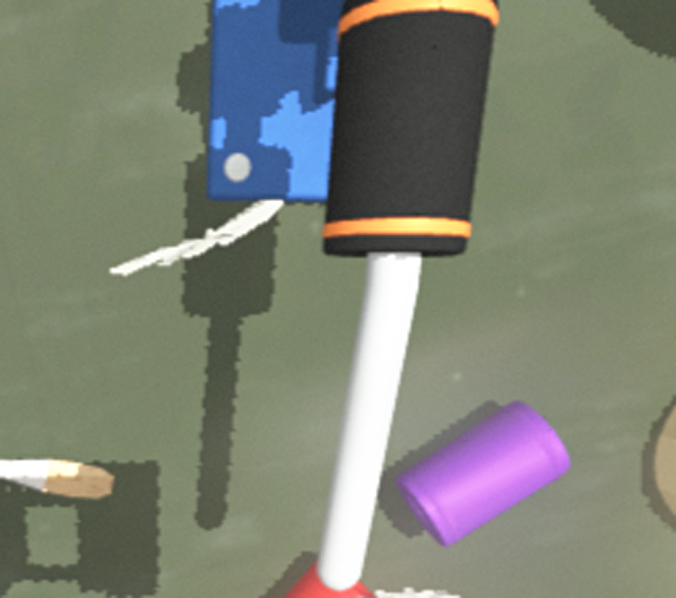

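```bash
cat > rod.py <<'E'
from geo import *
import cv2
v=np.load('stand.npy')
M={}
for f,ox,(a,b),seed in (('w2',130,(98,216),(238,385)),('w4',260,(100,220),(368,395))):
    im=cv2.imread(f'pics/{f}.png').astype(int); sat=im.max(2)-im.min(2); val=im.max(2)
    m=((sat<25)&(val>90)); pts=[]
    for r in range(a,b):
        # seed along line
        x0={'w2':(98,130+236/2.6,222,130+252/2.6),'w4':(98,260+394/2.6,222,260+342/2.6)}[f]
        c=int(round(x0[1]+(x0[3]-x0[1])*(r-x0[0])/(x0[2]-x0[0])))
        if not m[r,c]: continue
        l=c
        while m[r,l-1]: l-=1
        h=c
        while m[r,h+1]: h+=1
        if h-l>24: continue
        pts.append(((l+h)/2,r,h-l+1))
    M[f]=np.array(pts); print(f,M[f][::12].round(1).tolist())
# line fits per image
# 3D model: straight part from post with bend: v + (dy,dz) of the far direction ; free: x,y,z offset at bend + dir angles
def axis(p,s):  # p: bx,by,bz (bend point), yaw, pitch of far part
    d=np.array([np.cos(p[4])*np.cos(p[3]),np.cos(p[4])*np.sin(p[3]),np.sin(p[4])]); return p[:3]+np.outer(s,d)
def res(p):
    r=[]
    S=np.linspace(-5,110,40)
    for f in M:
        q=proj(f,axis(p,S)); u=np.interp(M[f][:,1],q[:,1],q[:,0]); k=M[f][:,1]>115
        r.append(.3*(u-M[f][:,0])[k])
    # tip bottom: end rounded: tip point row
    r.append([ (proj('w2',axis(p,[107]))[0]-un((252,589),2.6,(130,0)))[1]]); r.append([(proj('w4',axis(p,[107]))[0]-un((341,592),2.6,(260,0)))[1]])
    r.append([(p[2]-140)/1.]) 
    return np.concatenate(r)
b=pose(v[0],v[1],v[2],[115,0,140])[0]
s=least_squares(res,[*b,v[2],0],loss='soft_l1'); p=s.x
print('bend prior',b,'fit',p[:3],'yaw',np.degrees(p[3]),'pitch',np.degrees(p[4]),'cost',s.cost); print('tip',axis(p,[107]))
np.save('rod.npy',p)
E
python3 rod.py
```

```text
w2 [[219.0, 99.0, 23.0], [220.5, 111.0, 22.0], [221.5, 123.0, 22.0], [222.0, 135.0, 21.0], [223.0, 147.0, 23.0], [223.5, 159.0, 22.0], [224.5, 171.0, 22.0], [224.5, 183.0, 20.0], [225.0, 195.0, 19.0]]
w4 [[411.5, 100.0, 22.0], [409.5, 112.0, 22.0], [407.5, 124.0, 22.0]]
bend prior [516.03972322 186.64276439 140.        ] fit [514.50686148 186.38953356 139.83746586] yaw -106.12827027732554 pitch -5.295147285672764 cost 0.9547362921463287
tip [[484.91031707  84.03946635 129.96283675]]
```

```bash
sed -i "s/m=((sat<25)&(val>90))/m=((sat<32)\&(val>105))/; s/if h-l>24/if h-l>27/" rod.py; cat > joint.py <<'E'
from rod import *
import fit
W2=lambda p:un(p,2.6,(130,0)); W4=lambda p:un(p,2.6,(260,0))
th=np.radians(6)
def rodpts(v,S):
    x,y,a,o,ph=v[:5]; S=np.asarray(S); P=np.where(S[:,None]<0,np.c_[115+S,0*S,0*S+140],np.c_[115+S*np.cos(th),S*np.sin(th)*np.sin(ph),140+S*np.sin(th)*np.cos(ph)])
    return pose(x,y,a,P)
def res(v,parts=False):
    r=[('old',.6*fit.res(v[:5])[:-4])]
    S=np.linspace(-20,110,200)
    for f,y,t in (('w2',v[5],(252,589)),('w4',v[6],(341,592))):
        q=proj(f,rodpts(v,S)); q[:,0]+=y*0
        u=np.interp(M[f][:,1],q[:,1],q[:,0]); r.append((f,.3*(u-M[f][:,0])))
        r.append(('tip'+f,[proj(f,rodpts(v,[107]))[0][1]-un(t,2.6,(0,0))[1]]))
    for f,uv,P in (('w2',W2((427,198)),(v[3]+65,50,12)),('w4',W4((209,199)),(v[3]+65,-50,12))):
        r.append(('foot'+f,proj(f,pose(*v[:3],P))[0]-uv))
    for f,pts in (('w2',[W2((234,232)),W2((217.5,10))]),('w4',[W4((397.5,232)),W4((419.5,12))])):
        s=np.linspace(20,120,60); q=proj(f,pose(*v[:3],np.c_[s,0*s,0*s+137])); 
        r.append(('slv'+f,[np.interp(p[1],q[:,1],q[:,0])-p[0] for p in pts]))
    if parts: return r
    return np.concatenate([x[1] for x in r])
s=least_squares(res,[*v[:4],3.8,0,0],loss='soft_l1'); w=s.x
print(w[:4],np.degrees(w[2]),'phi',np.degrees(w[4]),s.cost)
for n,x in res(w,True): print(n,np.round(x,2)[:: (12 if n in('w2','w4') else 1)])
print('bend',rodpts(w,[0]),'tip',rodpts(w,[107]))
np.save('joint.npy',w)
# sleeve s: front end row & bands
for f,pt in (('w2',W2((236,250))),('w4',W4((397,254)))):
    ss=np.linspace(60,140,400); q=proj(f,pose(*w[:3],np.c_[ss,0*ss,0*ss+137-12])); print('front end s(z125)',np.interp(pt[1],q[:,1],ss))
    q=proj(f,pose(*w[:3],np.c_[ss,0*ss,0*ss+159])); print('band top z159 s',np.interp((222)/2.6,q[:,1],ss),np.interp(5/2.6,q[:,1],ss))
E
python3 joint.py
```

```text
w2 [[220.5, 104.0, 22.0], [224.5, 185.0, 20.0], [225.0, 197.0, 19.0], [226.0, 209.0, 19.0]]
w4 []Traceback (most recent call last):
  File "joint.py", line 1, in <module>
    from rod import *
  File "rod.py", line 35, in <module>
    s=least_squares(res,[*b,v[2],0],loss='soft_l1'); p=s.x
    return func(*args, **kwargs)
    vector_fun = VectorFunction(
        fun_wrapped,
    ...<6 lines>...
        workers=workers
    )
    self._update_fun()
    ~~~~~~~~~~~~~~~~^^
    self.f = self.fun_wrapped(xp_copy(self.x))
             ~~~~~~~~~~~~~~~~^^^^^^^^^^^^^^^^^
    return np.atleast_1d(self.fun(x))
                         ~~~~~~~~^^^
    return self.f(x, *self.args, **self.kwargs)
           ~~~~~~^^^^^^^^^^^^^^^^^^^^^^^^^^^^^^
  File "rod.py", line 28, in res
    q=proj(f,axis(p,S)); u=np.interp(M[f][:,1],q[:,1],q[:,0]); k=M[f][:,1]>115
                                     ~~~~^^^^^
IndexError: too many indices for array: array is 1-dimensional, but 2 were indexed
```

```bash
sed -i "s/m=((sat<32)&(val>105))/m=(val>(165 if f=='w4' else 150))\&(sat<40)/; s/(98,216)/(98,190)/" rod.py; python3 joint.py; python3 - <<'E'
import cv2
for f,x in(('w2',200),('w4',380)):
  cv2.imwrite(f'pics/{f}d.png',cv2.resize(cv2.imread(f'pics/{f}.png')[90:230,x-5:x+55],None,fx=4.2,fy=4.2,interpolation=cv2.INTER_CUBIC))
E
```

```text
w2 [[220.0, 98.0, 21.0], [220.5, 110.0, 20.0], [221.0, 122.0, 21.0], [221.5, 134.0, 20.0], [222.5, 146.0, 20.0], [222.5, 158.0, 20.0], [223.5, 170.0, 20.0], [224.0, 182.0, 19.0]]
w4 [[412.0, 100.0, 19.0], [410.5, 112.0, 20.0], [408.0, 124.0, 19.0], [406.0, 136.0, 19.0], [404.0, 148.0, 19.0], [401.0, 160.0, 19.0], [399.0, 172.0, 19.0], [396.5, 184.0, 18.0], [394.5, 196.0, 18.0], [392.5, 208.0, 18.0]]
bend prior [516.03972322 186.64276439 140.        ] fit [514.84164632 187.47689243 140.39773211] yaw -106.2279731666553 pitch -4.2902269149086205 cost 0.605924201121127
tip [[485.02322457  85.02793283 132.39320834]]
[540.17349029 298.94484082  -1.79271288   8.10928839] -102.71488167658984 phi 218.0490332182137 5.692726260945561
old [-0.67  0.18  0.48  0.14  0.12 -0.04 -0.63 -0.1  -0.12  0.13 -0.22  0.36
 -0.38 -0.73  0.22 -0.39  0.59 -0.56 -0.44 -0.96  0.33 -0.37 -0.95  0.72]
w2 [0.02 0.16 0.19 0.2  0.06 0.22 0.08 0.09]
tipw2 [0.46]
w4 [-0.14 -0.06  0.02 -0.06 -0.14  0.07 -0.01  0.05 -0.03 -0.12]
tipw4 [-0.24]
footw2 [-0.37  0.56]
footw4 [-0.36 -0.15]
slvw2 [0.83 0.37]
slvw4 [-1.06 -0.91]
bend [[514.86203897 186.76493873 140.        ]] tip [[484.71600822  84.4778809  131.19235393]]
front end s(z125) 101.91663488947013
band top z159 s 96.33322197871982 60.0
front end s(z125) 102.37741498652672
band top z159 s 95.5382789938715 60.0
```

Call:
arm_command(
  targets=[
    {"x": 2.5, "y": 2.6, "z": 0, "roll": -0.01},
    {"x": 5.1, "y": 5.3, "z": 0, "roll": -0.01},
    {"x": 7.7, "y": 8, "z": 0, "roll": -0.01},
    {"x": 10.3, "y": 10.6, "z": 0, "roll": -0.01},
    {"x": 10.3, "y": 10.6, "z": 0, "roll": -0.01},
    {"x": 10.3, "y": 10.6, "z": 0, "roll": -0.01},
    {"x": 10.3, "y": 10.6, "z": 0, "roll": -0.01},
    {"x": 10.3, "y": 10.6, "z": 0, "roll": -0.01},
  ],
)

```text
time: 3.35
tool_pos: [524.6, 232.9, 226.6]
tcp_rot: [-3.141, 0.001, 1.35]
contact_force: [-0.9, -0.7, -0.4]
grip_width: 91.8
```

```bash
python3 - <<'E'
from h import *
o,c=snap('wrist','w5'); print(o['tool_pos'],o['tcp_rot'],o['time'],o['dq'].round(3),o['contact_force'])
o,c=snap('side','s5')
cv2.imwrite('pics/s5c.png',cv2.resize(c['img'][60:220,240:440],None,fx=3.7,fy=3.7,interpolation=cv2.INTER_CUBIC))
E
```

```text
[524.62187454 232.85450321 226.57618772] [-3.14117447e+00  5.12071462e-04  1.34980000e+00] 3.35 [-0.004 -0.019  0.007  0.002 -0.     0.002] [-0.92752923 -0.73022976 -0.39482682]
```

View pics/w5.png

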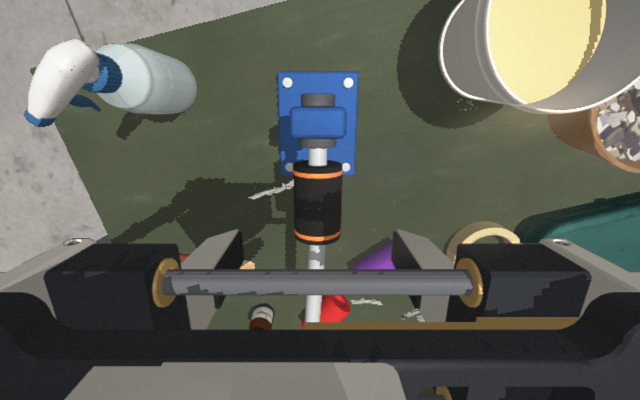

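View pics/s5c.png

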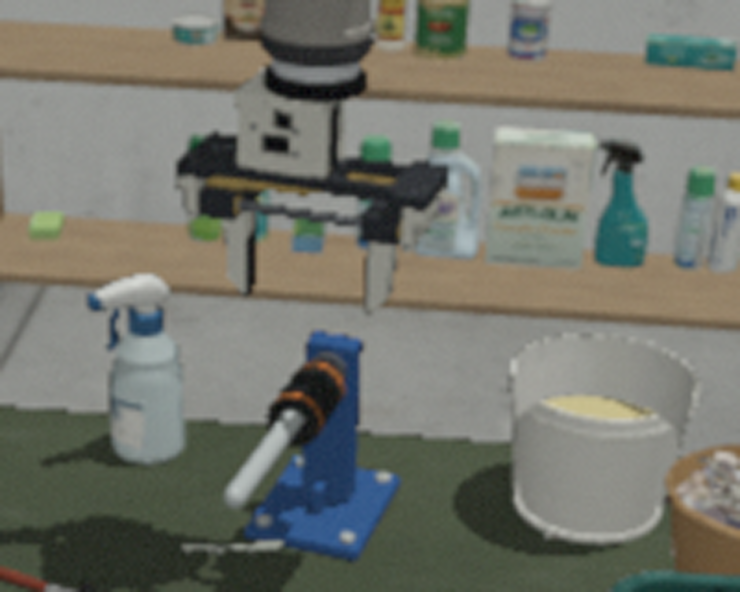

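```bash
python3 - <<'E'
from geo import *
w=np.load('joint.npy')
for s in (20,32,67,102): print(s,proj('w5',pose(*w[:3],[s,0,159 if s>20 else 156]))[0].round(1),proj('w5',pose(*w[:3],[s,0,140]))[0].round(1))
E
```

```text
20 [317.6 150.7] [317.6 148.3]
32 [317.6 166.2] [317.5 162.2]
67 [317.5 207.4] [317.5 200.6]
102 [317.4 245.2] [317.4 236.1]
```

Call:
arm_command(
  targets=[
    {"x": 0.05, "y": 0.05, "z": -2, "roll": 0},
    {"x": 0.05, "y": 0.05, "z": -4.5, "roll": 0},
    {"x": 0.05, "y": 0.05, "z": -7, "roll": 0},
    {"x": 0.05, "y": 0.05, "z": -9, "roll": 0},
    {"x": 0.05, "y": 0.05, "z": -10.8, "roll": 0},
    {"x": 0.05, "y": 0.05, "z": -10.8, "roll": 0},
    {"x": 0.05, "y": 0.05, "z": -10.8, "roll": 0},
    {"x": 0.05, "y": 0.05, "z": -10.8, "roll": 0},
  ],
)

```text
time: 4.12
tool_pos: [525.9, 234.2, 120.4]
tcp_rot: [3.139, -0.001, 1.35]
contact_force: [0.7, 0.7, 0.2]
grip_width: 91.9
```

```bash
python3 - <<'E'
from h import *
o,c=snap('wrist','w6'); print(o['tool_pos'],o['tcp_rot'],o['time'],o['contact_force'],o['moment'])
E
```

```text
[525.9347146  234.20800021 120.35010455] [ 3.13944004e+00 -1.15463211e-03  1.35033495e+00] 4.1167 [0.65941814 0.73935077 0.23106114] [-0.1321139   0.0882362  -0.01032316]
```

View pics/w6.png

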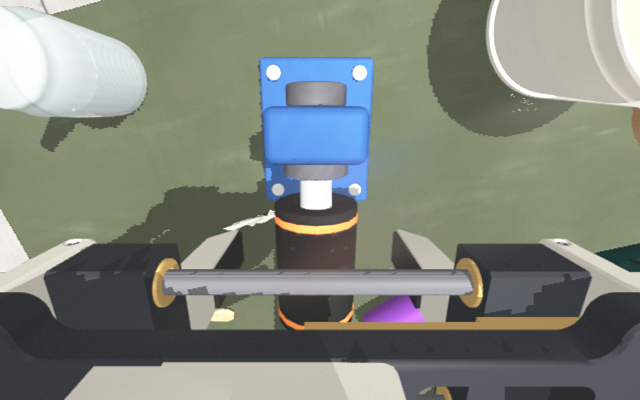

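Call:
arm_command(
  targets=[
    {"x": -0.07, "y": 0, "z": -0.2, "roll": 0},
    {"x": -0.07, "y": 0, "z": -0.2, "roll": 0},
    {"x": -0.07, "y": 0, "z": -0.2, "roll": 0},
  ],
)

```text
time: 4.42
tool_pos: [524.6, 234.3, 117.4]
tcp_rot: [3.141, -0.0, 1.351]
contact_force: [-0.1, -0.9, -0.1]
grip_width: 91.8
```

Call:
arm_command(
  targets=[
    {"x": 0, "y": 0, "z": 0, "roll": 0},
    {"x": 0, "y": 0, "z": 0, "roll": 0},
    {"x": 0, "y": 0, "z": 0, "roll": 0},
    {"x": 0, "y": 0, "z": 0, "roll": 0},
  ],
  fingers=0.52,
)

```text
time: 4.75
tool_pos: [524.5, 234.3, 116.8]
tcp_rot: [3.141, 0.0, 1.351]
contact_force: [-0.2, 0.4, 0.5]
grip_width: 69.8
```

Call:
arm_command(
  targets=[
    {"x": 0, "y": 0, "z": 0, "roll": 0},
    {"x": 0, "y": 0, "z": 0, "roll": 0},
    {"x": 0, "y": 0, "z": 0, "roll": 0},
    {"x": 0, "y": 0, "z": 0, "roll": 0},
  ],
)

```text
time: 5.08
tool_pos: [524.5, 234.3, 116.7]
tcp_rot: [3.142, 0.0, 1.351]
contact_force: [1.0, -0.0, -0.3]
grip_width: 48.3
```

Call:
arm_command(
  targets=[
    {"x": 0, "y": 0, "z": 0, "roll": 0},
    {"x": 0, "y": 0, "z": 0, "roll": 0},
    {"x": 0, "y": 0, "z": 0, "roll": 0},
  ],
  fingers=0.4,
)

```text
time: 5.33
tool_pos: [524.5, 234.3, 116.7]
tcp_rot: [3.141, -0.0, 1.351]
contact_force: [0.6, 0.3, -0.1]
grip_width: 43.6
```

```bash
python3 - <<'E'
from h import *
o=bot.get_obs(); print(o['contact_force'],o['moment'],o['grip_width'],o['tool_pos'])
E
```

```text
[ 0.57521508  0.2585135  -0.08763108] [-0.15725421  0.00651994 -0.04490619] 43.610512796677334 [524.53777495 234.2683632  116.74740085]
```

Call:
arm_command(
  targets=[
    {"x": 0, "y": 0, "z": 0.1, "roll": 0},
    {"x": 0, "y": 0, "z": 0.2, "roll": 0},
    {"x": 0, "y": 0, "z": 0.3, "roll": 0},
    {"x": 0, "y": 0, "z": 0.3, "roll": 0},
    {"x": 0, "y": 0, "z": 0.3, "roll": 0},
  ],
)

```text
time: 5.75
tool_pos: [524.5, 234.3, 119.8]
tcp_rot: [3.141, 0.0, 1.351]
contact_force: [-0.4, -0.5, -2.0]
grip_width: 43.5
```

```bash
python3 - <<'E'
from h import *
o=bot.get_obs(); print(o['contact_force'],o['moment'],o['grip_width'],o['tool_pos'])
E
```

```text
[-0.37826299 -0.52996115 -2.02190141] [-0.09665163  0.08581067  0.02055154] 43.49338010766337 [524.51227757 234.25408717 119.76701682]
```

Call:
arm_command(
  targets=[
    {"x": 0.05, "y": -0.01, "z": 0, "roll": 0},
    {"x": 0.1, "y": -0.02, "z": 0, "roll": 0},
    {"x": 0.15, "y": -0.03, "z": 0, "roll": 0},
    {"x": 0.2, "y": -0.04, "z": 0, "roll": 0},
    {"x": 0.2, "y": -0.04, "z": 0, "roll": 0},
  ],
)

```text
time: 6.17
tool_pos: [526.6, 233.9, 119.7]
tcp_rot: [3.141, 0.0, 1.351]
contact_force: [-0.6, 0.4, -1.4]
grip_width: 43.6
```

Call:
arm_command(
  targets=[
    {"x": -0.1, "y": 0.02, "z": 0, "roll": 0},
    {"x": -0.2, "y": 0.04, "z": 0, "roll": 0},
    {"x": -0.25, "y": 0.05, "z": 0, "roll": 0},
    {"x": -0.3, "y": 0.06, "z": 0, "roll": 0},
    {"x": -0.35, "y": 0.07, "z": 0, "roll": 0},
    {"x": -0.4, "y": 0.08, "z": 0, "roll": 0},
    {"x": -0.4, "y": 0.08, "z": 0, "roll": 0},
  ],
)

```text
time: 6.75
tool_pos: [522.4, 234.7, 119.7]
tcp_rot: [-3.142, 0.0, 1.351]
contact_force: [-0.1, -0.6, -1.9]
grip_width: 43.9
```

```bash
cat > plan.py <<'E'
import numpy as np
from scipy.optimize import minimize
ml,mz=-.0643,-.0824
def best(s,L=35,pitch=0.0):
    t=np.linspace(s-L,min(s+L,222),60); r=np.maximum(t-115,0); l=ml*r; z=mz*r-pitch*(t-s)
    f=lambda p: np.max(np.hypot(l-p[0]-p[1]*(t-s)/10,z-p[2]))+0.0*abs(p[1])
    o=min((minimize(f,[l.mean(),k,z.mean()],method='Nelder-Mead',options=dict(xatol=1e-4,fatol=1e-5,maxiter=4000)) for k in (0,-.3,-.6)),key=lambda q:q.fun)
    return o.x[0],o.x[1]/10,o.x[2],o.fun
if __name__=='__main__':
    d=np.array([-.219,-.976]); y=np.array([.976,-.219])
    for s in [67,75,82,90,97,105,112,118,125,130]:
        l,a,z,e=best(s); x=d*(s-67)+y*l; print(s,'l %.2f a %.4f z %.2f dev %.2f'%(l,a,z,e),' cm', (x/10).round(2),round(z/10,2),round(a,3))
E
python3 plan.py
```

```text
67 l 0.00 a 0.0000 z 0.00 dev 0.00  cm [ 0. -0.] 0.0 0.0
75 l 0.00 a 0.0000 z 0.00 dev 0.00  cm [-0.18 -0.78] 0.0 0.0
82 l -0.00 a -0.0019 z -0.08 dev 0.10  cm [-0.33 -1.46] -0.01 -0.002
90 l -0.05 a -0.0100 z -0.39 dev 0.49  cm [-0.51 -2.24] -0.04 -0.01
97 l -0.16 a -0.0178 z -0.66 dev 0.81  cm [-0.67 -2.92] -0.07 -0.018
105 l -0.34 a -0.0268 z -0.97 dev 1.14  cm [-0.87 -3.7 ] -0.1 -0.027
112 l -0.56 a -0.0350 z -1.25 dev 1.41  cm [-1.04 -4.38] -0.12 -0.035
118 l -0.79 a -0.0413 z -1.50 dev 1.64  cm [-1.19 -4.96] -0.15 -0.041
125 l -1.08 a -0.0479 z -1.81 dev 1.90  cm [-1.38 -5.64] -0.18 -0.048
130 l -1.32 a -0.0518 z -2.03 dev 2.09  cm [-1.51 -6.12] -0.2 -0.052
```

Call:
arm_command(
  targets=[
    {"x": 0.2, "y": -0.04, "z": 0, "roll": 0},
    {"x": 0.11, "y": -0.43, "z": 0, "roll": 0},
    {"x": 0.02, "y": -0.82, "z": 0, "roll": 0},
    {"x": -0.05, "y": -1.16, "z": -0.01, "roll": 0},
    {"x": -0.13, "y": -1.5, "z": -0.02, "roll": -0.002},
    {"x": -0.22, "y": -1.9, "z": -0.03, "roll": -0.006},
    {"x": -0.31, "y": -2.28, "z": -0.04, "roll": -0.01},
    {"x": -0.31, "y": -2.28, "z": -0.04, "roll": -0.01},
  ],
)

```text
time: 7.42
tool_pos: [519.2, 211.0, 119.3]
tcp_rot: [-3.141, 0.0, 1.34]
contact_force: [0.2, 0.8, -1.5]
grip_width: 43.6
```

```bash
python3 - <<'E'
from h import *
o=bot.get_obs(); print(o['contact_force'],o['moment'],o['grip_width'],o['tool_pos'])
E
```

```text
[ 0.23989327  0.83234668 -1.53594985] [-0.0974142   0.11123987 -0.06036057] 43.62417341244725 [519.20897426 211.02264341 119.34621967]
```

Call:
arm_command(
  targets=[
    {"x": -0.08, "y": -0.34, "z": -0.02, "roll": -0.004},
    {"x": -0.16, "y": -0.68, "z": -0.03, "roll": -0.008},
    {"x": -0.26, "y": -1.07, "z": -0.05, "roll": -0.013},
    {"x": -0.36, "y": -1.46, "z": -0.06, "roll": -0.017},
    {"x": -0.36, "y": -1.46, "z": -0.06, "roll": -0.017},
  ],
)

```text
time: 7.83
tool_pos: [515.5, 196.5, 118.7]
tcp_rot: [-3.141, 0.0, 1.323]
contact_force: [0.0, 0.1, -1.3]
grip_width: 43.5
```

```bash
python3 - <<'E'
from h import *
o=bot.get_obs(); print(o['contact_force'],o['moment'],o['grip_width'],o['tool_pos'])
o,c=snap('wrist','w7')
E
```

```text
[ 0.03712156  0.14839187 -1.33635732] [-0.05412     0.01202384  0.00891107] 43.466931640197416 [515.52734549 196.52653408 118.67618382]
```

View pics/w7.png

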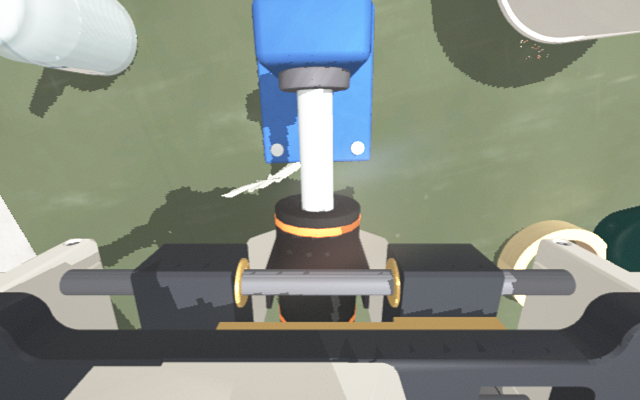

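No contact, and the rod enters the bore centred at (317,205). Continuing to s≈125.

Call:
arm_command(
  targets=[
    {"x": -0.09, "y": -0.34, "z": -0.01, "roll": -0.004},
    {"x": -0.17, "y": -0.68, "z": -0.02, "roll": -0.008},
    {"x": -0.25, "y": -0.97, "z": -0.03, "roll": -0.011},
    {"x": -0.32, "y": -1.26, "z": -0.05, "roll": -0.014},
    {"x": -0.42, "y": -1.6, "z": -0.06, "roll": -0.018},
    {"x": -0.51, "y": -1.94, "z": -0.08, "roll": -0.021},
    {"x": -0.51, "y": -1.94, "z": -0.08, "roll": -0.021},
  ],
)

```text
time: 8.47
tool_pos: [510.5, 177.2, 117.9]
tcp_rot: [-3.141, 0.0, 1.302]
contact_force: [0.2, -1.0, -1.9]
grip_width: 43.6
```

```bash
python3 - <<'E'
from h import *
o=bot.get_obs(); print(o['contact_force'],o['moment'],o['grip_width'],o['tool_pos'])
o,c=snap('side','s8')
cv2.imwrite('pics/s8c.png',cv2.resize(c['img'][100:230,270:370],None,fx=5.5,fy=4.5,interpolation=cv2.INTER_CUBIC))
E
```

```text
[ 0.19614568 -0.97666393 -1.85667468] [-0.10056173  0.02241072  0.00156176] 43.56445008206981 [510.48606254 177.21071366 117.89792709]
```

View pics/s8c.png

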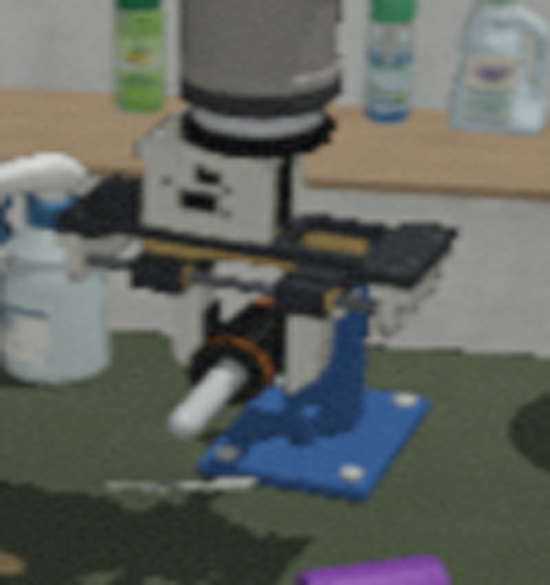

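Call:
arm_command(
  targets=[
    {"x": 0.09, "y": 0.38, "z": 0, "roll": 0},
    {"x": 0.09, "y": 0.38, "z": -0.03, "roll": 0},
    {"x": 0.09, "y": 0.38, "z": -0.06, "roll": 0},
    {"x": 0.09, "y": 0.38, "z": -0.08, "roll": 0},
    {"x": 0.09, "y": 0.38, "z": -0.1, "roll": 0},
    {"x": 0.09, "y": 0.38, "z": -0.1, "roll": 0},
  ],
)

```text
time: 9.02
tool_pos: [511.5, 181.7, 116.8]
tcp_rot: [-3.141, 0.0, 1.303]
contact_force: [0.1, -0.6, -0.6]
grip_width: 43.5
```

Call:
arm_command(
  targets=[
    {"x": 0, "y": 0, "z": -0.02, "roll": 0},
    {"x": 0, "y": 0, "z": -0.02, "roll": 0},
  ],
)

```text
time: 9.18
tool_pos: [511.6, 181.7, 116.7]
tcp_rot: [3.142, -0.0, 1.303]
contact_force: [0.3, -0.8, -1.4]
grip_width: 43.7
```

Call:
arm_command(
  targets=[
    {"x": 0, "y": 0, "z": -0.02, "roll": 0},
    {"x": 0, "y": 0, "z": -0.02, "roll": 0},
  ],
)

```text
time: 9.35
tool_pos: [511.7, 181.7, 116.6]
tcp_rot: [3.141, -0.0, 1.303]
contact_force: [-0.1, 0.1, -0.8]
grip_width: 43.5
```

```bash
python3 - <<'E'
from h import *
o=bot.get_obs(); print(o['contact_force'],o['moment'],o['grip_width'],o['tool_pos'])
E
```

```text
[-0.10997066  0.08049267 -0.84936172] [-0.11157243  0.1359967   0.01452733] 43.51996124281748 [511.65469529 181.67977846 116.64763736]
```

Call:
arm_command(
  targets=[
    {"x": 0, "y": 0, "z": -0.02, "roll": 0},
    {"x": 0, "y": 0, "z": -0.02, "roll": 0},
  ],
)

```text
time: 9.52
tool_pos: [511.7, 181.7, 116.6]
tcp_rot: [3.141, -0.0, 1.303]
contact_force: [-0.5, 0.6, 1.3]
grip_width: 43.5
```

Call:
arm_command(
  targets=[
    {"x": 0, "y": 0, "z": -0.02, "roll": 0},
    {"x": 0, "y": 0, "z": -0.02, "roll": 0},
  ],
)

```text
time: 9.68
tool_pos: [511.7, 181.7, 116.5]
tcp_rot: [3.141, -0.0, 1.303]
contact_force: [-1.5, 0.4, 2.0]
grip_width: 43.4
```

The sleeve rests on the bend with about 3–4 N. I'll loosen the grip in small steps so it tips along the slanted part.

Call:
arm_command(
  targets=[
    {"x": 0, "y": 0, "z": 0, "roll": 0},
    {"x": 0, "y": 0, "z": 0, "roll": 0},
  ],
  fingers=0.472,
)

```text
time: 9.85
tool_pos: [511.7, 181.8, 116.4]
tcp_rot: [3.141, -0.0, 1.303]
contact_force: [-1.3, 0.9, 3.8]
grip_width: 43.5
```

Call:
arm_command(
  targets=[
    {"x": 0, "y": 0, "z": 0, "roll": 0},
    {"x": 0, "y": 0, "z": 0, "roll": 0},
  ],
  fingers=0.476,
)

```text
time: 10.02
tool_pos: [511.7, 181.8, 116.4]
tcp_rot: [3.141, -0.0, 1.303]
contact_force: [-1.3, 1.3, 4.9]
grip_width: 43.7
```

Call:
arm_command(
  targets=[
    {"x": 0, "y": 0, "z": 0, "roll": 0},
    {"x": 0, "y": 0, "z": 0, "roll": 0},
  ],
  fingers=0.48,
)

```text
time: 10.18
tool_pos: [511.7, 181.8, 116.3]
tcp_rot: [3.141, -0.0, 1.303]
contact_force: [-0.2, 1.9, 4.5]
grip_width: 44.1
```

Call:
arm_command(
  targets=[
    {"x": 0, "y": 0, "z": 0, "roll": 0},
    {"x": 0, "y": 0, "z": 0, "roll": 0},
    {"x": 0, "y": 0, "z": 0, "roll": 0},
  ],
  fingers=0.5,
)

```text
time: 10.43
tool_pos: [511.4, 181.4, 115.7]
tcp_rot: [-3.141, 0.001, 1.303]
contact_force: [-0.9, 0.1, 0.3]
grip_width: 46.0
```

```bash
python3 - <<'E'
from h import *
o=bot.get_obs(); print(o['contact_force'],o['moment'],o['grip_width'],o['tool_pos'])
o,c=snap('side','s9')
cv2.imwrite('pics/s9c.png',cv2.resize(c['img'][130:220,290:350],None,fx=6.6,fy=6.6,interpolation=cv2.INTER_CUBIC))
o,c=snap('wrist','w9')
E
```

```text
[-0.86818486  0.10085367  0.32554972] [-0.06699125  0.05990767  0.0192432 ] 45.97226494830782 [511.43057974 181.43381425 115.69594257]
```

View pics/s9c.png

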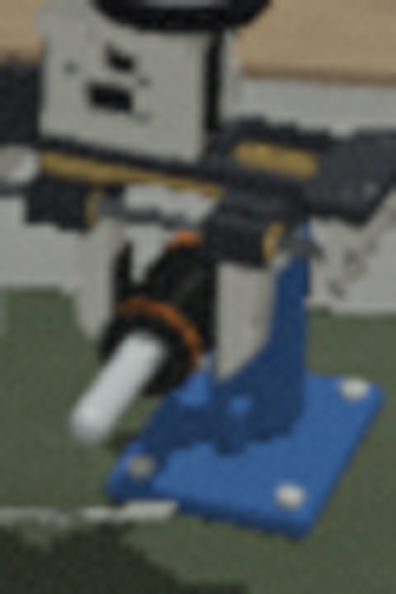

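View pics/w9.png

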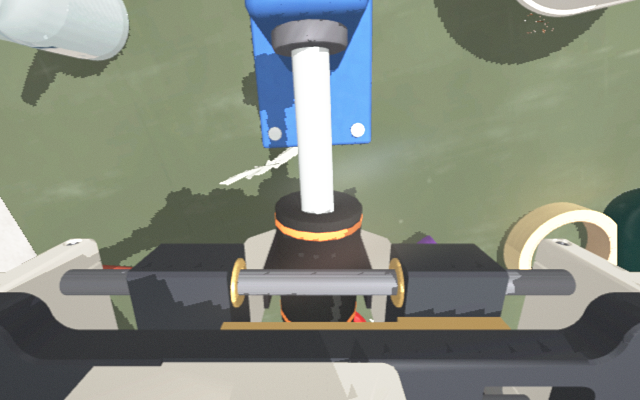

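```bash
python3 - <<'E'
import cv2,numpy as np
a=cv2.imread('pics/w7.png')[185:325,255:380];b=cv2.imread('pics/w9.png')[185:325,255:380]
m=np.hstack([a,b]).astype(float); m=(255*(m/255)**.55).astype('uint8')
cv2.imwrite('pics/cmp.png',cv2.resize(m,None,fx=3.2,fy=3.2,interpolation=cv2.INTER_CUBIC))
E
```

```text
(no output)
```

View pics/cmp.png

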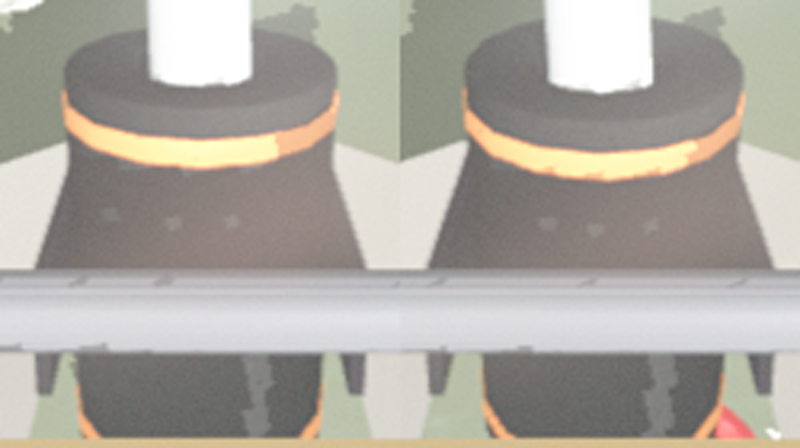

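The sleeve has tipped nose-down along the bend: its rear face is more visible. I'll regrip at the slant's yaw.

Call:
arm_command(
  targets=[
    {"x": 0, "y": 0, "z": 0.05, "roll": -0.008},
    {"x": 0, "y": 0, "z": 0.05, "roll": -0.016},
    {"x": 0, "y": 0, "z": 0.05, "roll": -0.016},
  ],
)

```text
time: 10.78
tool_pos: [511.6, 181.6, 116.6]
tcp_rot: [3.141, 0.0, 1.286]
contact_force: [-0.2, -0.1, -0.8]
grip_width: 45.9
```

Call:
arm_command(
  targets=[
    {"x": 0, "y": 0, "z": 0, "roll": 0},
    {"x": 0, "y": 0, "z": 0, "roll": 0},
    {"x": 0, "y": 0, "z": 0, "roll": 0},
    {"x": 0, "y": 0, "z": 0, "roll": 0},
  ],
  fingers=0.4,
)

```text
time: 11.12
tool_pos: [511.7, 181.6, 116.6]
tcp_rot: [3.141, 0.0, 1.287]
contact_force: [0.8, -0.5, -0.1]
grip_width: 43.8
```

```bash
python3 - <<'E'
from h import *
from plan import *
o=bot.get_obs(); print(o['contact_force'],o['moment'],o['grip_width'],o['tool_pos'])
d=np.array([-.219,-.976]); y=np.array([.976,-.219])
l0=-1.08
for s in [121,128,135,142,150,160,170,180,187,195,205,215,225,235,245,255,262]:
    l,a,z,e=best(s,pitch=mz) if s<152 else (ml*(s-115),ml,mz*(s-115),0)
    x=d*(s-121)+y*(l-l0); print(s,'l %.2f a %.4f z %.2f dev %.2f'%(l,a,z,e),' cm', (x/10).round(2),'z TCP',round(119.75+z,2))
E
```

```text
[ 0.75579176 -0.47294481 -0.1014323 ] [-0.17541915 -0.0231854  -0.03020811] 43.788287830910534 [511.65907023 181.634086   116.62145753]
121 l -0.85 a -0.0327 z -1.62 dev 1.30  cm [ 0.02 -0.  ] z TCP 118.13
128 l -1.10 a -0.0408 z -1.92 dev 1.02  cm [-0.16 -0.68] z TCP 117.83
135 l -1.41 a -0.0488 z -2.23 dev 0.72  cm [-0.34 -1.36] z TCP 117.52
142 l -1.77 a -0.0564 z -2.54 dev 0.40  cm [-0.53 -2.03] z TCP 117.21
150 l -2.25 a -0.0643 z -2.88 dev 0.00  cm [-0.75 -2.8 ] z TCP 116.87
160 l -2.89 a -0.0643 z -3.71 dev 0.00  cm [-1.03 -3.77] z TCP 116.04
170 l -3.54 a -0.0643 z -4.53 dev 0.00  cm [-1.31 -4.73] z TCP 115.22
180 l -4.18 a -0.0643 z -5.36 dev 0.00  cm [-1.59 -5.69] z TCP 114.39
187 l -4.63 a -0.0643 z -5.93 dev 0.00  cm [-1.79 -6.36] z TCP 113.82
195 l -5.14 a -0.0643 z -6.59 dev 0.00  cm [-2.02 -7.13] z TCP 113.16
205 l -5.79 a -0.0643 z -7.42 dev 0.00  cm [-2.3 -8.1] z TCP 112.33
215 l -6.43 a -0.0643 z -8.24 dev 0.00  cm [-2.58 -9.06] z TCP 111.51
225 l -7.07 a -0.0643 z -9.06 dev 0.00  cm [ -2.86 -10.02] z TCP 110.69
235 l -7.72 a -0.0643 z -9.89 dev 0.00  cm [ -3.14 -10.98] z TCP 109.86
245 l -8.36 a -0.0643 z -10.71 dev 0.00  cm [ -3.43 -11.94] z TCP 109.04
255 l -9.00 a -0.0643 z -11.54 dev 0.00  cm [ -3.71 -12.9 ] z TCP 108.21
262 l -9.45 a -0.0643 z -12.11 dev 0.00  cm [ -3.91 -13.58] z TCP 107.64
```

Call:
arm_command(
  targets=[
    {"x": 0, "y": 0, "z": 0.1, "roll": 0},
    {"x": 0, "y": 0, "z": 0.19, "roll": 0},
    {"x": -0.09, "y": -0.34, "z": 0.18, "roll": 0},
    {"x": -0.17, "y": -0.68, "z": 0.16, "roll": 0},
    {"x": -0.26, "y": -1.02, "z": 0.14, "roll": 0},
    {"x": -0.35, "y": -1.36, "z": 0.13, "roll": 0},
    {"x": -0.35, "y": -1.36, "z": 0.13, "roll": 0},
  ],
)

```text
time: 11.7
tool_pos: [507.8, 167.3, 117.8]
tcp_rot: [-3.141, 0.0, 1.286]
contact_force: [-0.1, 0.9, -1.5]
grip_width: 43.4
```

```bash
python3 - <<'E'
from h import *
o=bot.get_obs(); print(o['contact_force'],o['moment'],o['grip_width'],o['tool_pos'])
E
```

```text
[-0.09387912  0.87507039 -1.45375532] [-0.108994    0.08740086  0.00130937] 43.421090411028445 [507.77865309 167.28985139 117.84030598]
```

Call:
arm_command(
  targets=[
    {"x": -0.1, "y": -0.34, "z": -0.02, "roll": 0},
    {"x": -0.18, "y": -0.67, "z": -0.03, "roll": 0},
    {"x": -0.29, "y": -1.05, "z": -0.05, "roll": 0},
    {"x": -0.4, "y": -1.44, "z": -0.065, "roll": 0},
    {"x": -0.4, "y": -1.44, "z": -0.065, "roll": 0},
  ],
)

```text
time: 12.12
tool_pos: [503.8, 152.9, 117.2]
tcp_rot: [-3.141, 0.0, 1.286]
contact_force: [0.9, 0.7, -2.0]
grip_width: 43.3
```

```bash
python3 - <<'E'
from h import *
o=bot.get_obs(); print(o['contact_force'],o['moment'],o['grip_width'],o['tool_pos'])
snap('wrist','w10')
import cv2
o,c=snap('side','s10')
m=cv2.resize(c['img'][130:230,280:360],None,fx=6,fy=6,interpolation=cv2.INTER_CUBIC)
cv2.imwrite('pics/s10c.png',m)
E
```

```text
[ 0.87462518  0.74736948 -1.97258636] [-0.09260686  0.12362631 -0.01427957] 43.33839105030663 [503.83886154 152.91115597 117.24667596]
```

View pics/w10.png

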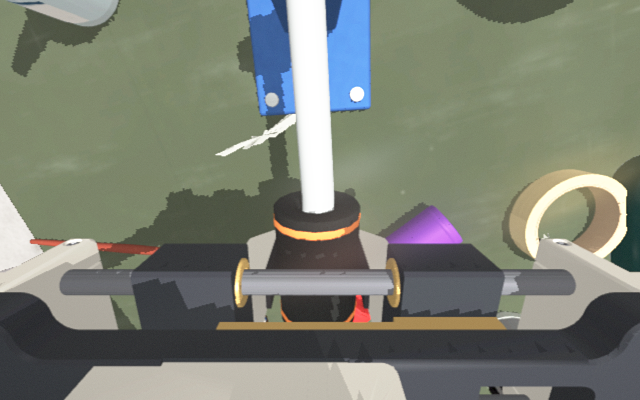

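View pics/s10c.png

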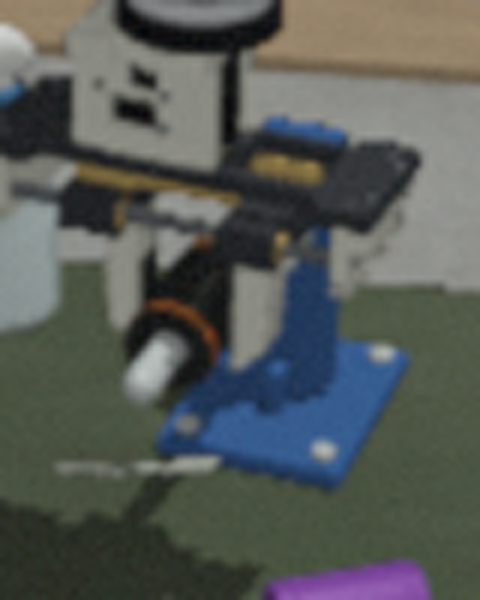

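Call:
arm_command(
  targets=[
    {"x": -0.14, "y": -0.48, "z": -0.04, "roll": 0},
    {"x": -0.28, "y": -0.96, "z": -0.08, "roll": 0},
    {"x": -0.42, "y": -1.44, "z": -0.12, "roll": 0},
    {"x": -0.56, "y": -1.93, "z": -0.16, "roll": 0},
    {"x": -0.56, "y": -1.93, "z": -0.16, "roll": 0},
  ],
)

```text
time: 12.63
tool_pos: [498.1, 133.4, 115.6]
tcp_rot: [-3.141, 0.001, 1.286]
contact_force: [0.3, -0.6, -1.5]
grip_width: 43.4
```

Call:
arm_command(
  targets=[
    {"x": -0.14, "y": -0.48, "z": -0.04, "roll": 0},
    {"x": -0.28, "y": -0.96, "z": -0.08, "roll": 0},
    {"x": -0.42, "y": -1.44, "z": -0.12, "roll": 0},
    {"x": -0.48, "y": -1.64, "z": -0.14, "roll": 0},
    {"x": -0.48, "y": -1.64, "z": -0.14, "roll": 0},
  ],
)

```text
time: 13.05
tool_pos: [493.5, 117.4, 114.2]
tcp_rot: [-3.141, 0.0, 1.286]
contact_force: [0.6, 0.2, -0.7]
grip_width: 43.5
```

```bash
python3 - <<'E'
from h import *
o=bot.get_obs(); print(o['contact_force'],o['moment'],o['grip_width'],o['tool_pos'])
snap('wrist','w11')
import cv2
o,c=snap('side','s11')
m=cv2.resize(c['img'][130:230,280:360],None,fx=6,fy=6,interpolation=cv2.INTER_CUBIC)
cv2.imwrite('pics/s11c.png',m)
E
```

```text
[ 0.6392943   0.15483987 -0.71789056] [-0.05879987  0.07454565  0.00823384] 43.520148509330184 [493.50180534 117.4292615  114.24167073]
```

View pics/w11.png

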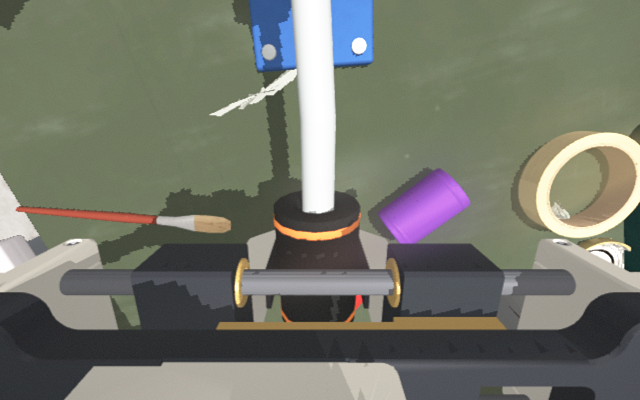

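View pics/s11c.png

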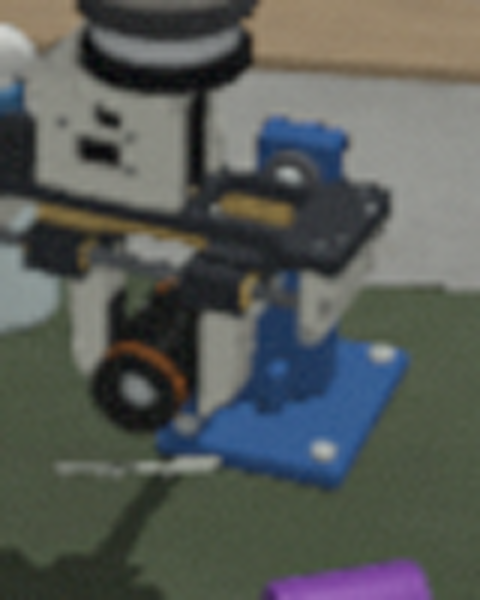

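The side view shows the rod tip centred in the bore at crop (137,390). Continuing off the end.

Call:
arm_command(
  targets=[
    {"x": -0.14, "y": -0.48, "z": -0.04, "roll": 0},
    {"x": -0.28, "y": -0.96, "z": -0.08, "roll": 0},
    {"x": -0.42, "y": -1.44, "z": -0.12, "roll": 0},
    {"x": -0.56, "y": -1.93, "z": -0.16, "roll": 0},
    {"x": -0.7, "y": -2.41, "z": -0.2, "roll": 0},
    {"x": -0.7, "y": -2.41, "z": -0.2, "roll": 0},
  ],
)

```text
time: 13.65
tool_pos: [486.3, 92.9, 112.2]
tcp_rot: [-3.141, 0.0, 1.286]
contact_force: [0.2, -0.3, -1.6]
grip_width: 43.5
```

```bash
python3 - <<'E'
from h import *
o=bot.get_obs(); print(o['contact_force'],o['moment'],o['grip_width'],o['tool_pos'])
E
```

```text
[ 0.19481522 -0.34424274 -1.58889465] [-0.09231974  0.03569415 -0.01481516] 43.513535804365446 [486.31533087  92.91147947 112.18868433]
```

Call:
arm_command(
  targets=[
    {"x": -0.14, "y": -0.48, "z": -0.04, "roll": 0},
    {"x": -0.28, "y": -0.96, "z": -0.08, "roll": 0},
    {"x": -0.42, "y": -1.44, "z": -0.12, "roll": 0},
    {"x": -0.56, "y": -1.93, "z": -0.16, "roll": 0},
    {"x": -0.7, "y": -2.41, "z": -0.2, "roll": 0},
    {"x": -0.7, "y": -2.41, "z": -0.2, "roll": 0},
  ],
)

```text
time: 14.15
tool_pos: [479.4, 68.9, 110.2]
tcp_rot: [-3.141, 0.0, 1.286]
contact_force: [0.0, -0.7, -1.5]
grip_width: 43.6
```

```bash
python3 - <<'E'
from h import *
o=bot.get_obs(); print(o['contact_force'],o['moment'],o['grip_width'],o['tool_pos'])
snap('wrist','w12')
E
```

```text
[ 0.04388796 -0.69513941 -1.48312381] [-0.08200665  0.04828427  0.05241241] 43.55981811441315 [479.36972833  68.89538595 110.18787931]
```

View pics/w12.png

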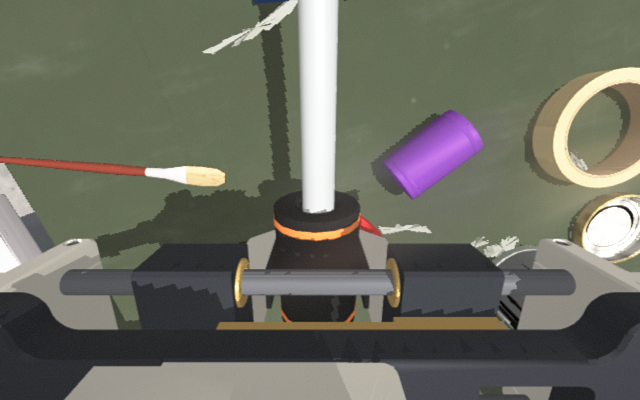

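Call:
arm_command(
  targets=[
    {"x": -0.14, "y": -0.48, "z": -0.04, "roll": 0},
    {"x": -0.28, "y": -0.96, "z": -0.08, "roll": 0},
    {"x": -0.42, "y": -1.44, "z": -0.12, "roll": 0},
    {"x": -0.56, "y": -1.93, "z": -0.16, "roll": 0},
    {"x": -0.7, "y": -2.41, "z": -0.2, "roll": 0},
    {"x": -0.84, "y": -2.9, "z": -0.24, "roll": 0},
    {"x": -0.98, "y": -3.4, "z": -0.28, "roll": 0},
    {"x": -0.98, "y": -3.4, "z": -0.28, "roll": 0},
  ],
)

```text
time: 14.87
tool_pos: [469.6, 34.9, 107.4]
tcp_rot: [-3.141, 0.0, 1.286]
contact_force: [-0.8, -0.2, -1.5]
grip_width: 43.7
```

```bash
python3 - <<'E'
from h import *
o=bot.get_obs(); print(o['contact_force'],o['moment'],o['grip_width'],o['tool_pos'],o['tcp_rot'])
snap('wrist','w13')
E
```

```text
[-0.80540533 -0.23066992 -1.51143094] [-0.05990263  0.11327786  0.07669062] 43.66338296274904 [469.59471661  34.86242035 107.3920665 ] [-3.14141475e+00  2.84563803e-04  1.28595882e+00]
```

View pics/w13.png

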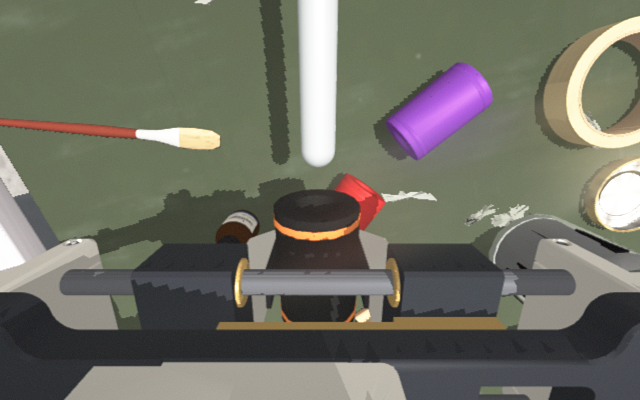

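The sleeve is clear of the spindle: the tip shows free at (318,160). I'll lift, turn and look at the cradle from above with the wrist camera.

Call:
arm_command(
  targets=[
    {"x": 0, "y": 0, "z": 2, "roll": 0},
    {"x": 0, "y": -1, "z": 4.5, "roll": 0.03},
    {"x": 0.5, "y": -3, "z": 7, "roll": 0.1},
    {"x": 1.5, "y": -6, "z": 8, "roll": 0.19},
    {"x": 2.5, "y": -9, "z": 8, "roll": 0.28},
    {"x": 3.5, "y": -12, "z": 8, "roll": 0.37},
    {"x": 5, "y": -15, "z": 8, "roll": 0.46},
    {"x": 6, "y": -18, "z": 8, "roll": 0.55},
  ],
)

```text
time: 15.58
tool_pos: [530.8, -145.6, 187.7]
tcp_rot: [3.141, 0.0, 1.841]
contact_force: [-0.0, -0.5, -1.4]
grip_width: 43.2
```

Call:
arm_command(
  targets=[
    {"x": 1, "y": -3, "z": 0, "roll": 0.08},
    {"x": 2, "y": -5.8, "z": 0, "roll": 0.136},
    {"x": 2, "y": -5.8, "z": 0, "roll": 0.136},
    {"x": 2, "y": -5.8, "z": 0, "roll": 0.136},
    {"x": 2, "y": -5.8, "z": 0, "roll": 0.136},
    {"x": 2, "y": -5.8, "z": 0, "roll": 0.136},
  ],
)

```text
time: 16.08
tool_pos: [549.6, -201.1, 187.4]
tcp_rot: [-3.141, -0.001, 1.973]
contact_force: [-0.4, -0.4, -1.3]
grip_width: 43.4
```

```bash
python3 - <<'E'
from h import *
o,c=snap('wrist','w14'); print(o['contact_force'],o['moment'],o['grip_width'],o['tool_pos'],o['tcp_rot'],o['dq'].round(3))
E
```

```text
[-0.42451725 -0.44974751 -1.28427526] [-0.13214933  0.07957611  0.03019989] 43.36106781662308 [ 549.61746971 -201.06881605  187.44311414] [-3.14145138e+00 -7.28472295e-04  1.97322133e+00] [ 0.008 -0.007  0.001 -0.002 -0.    -0.003]
```

View pics/w14.png

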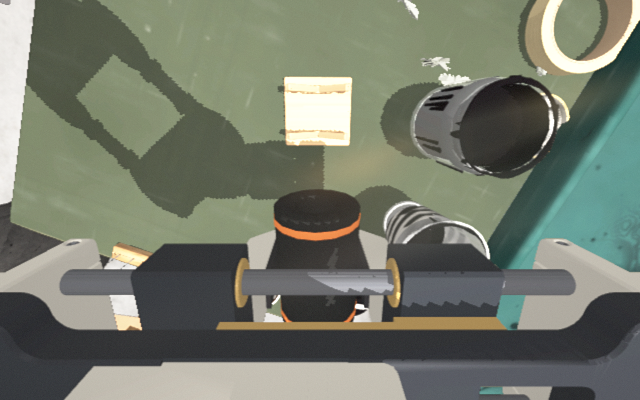

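```bash
python3 - <<'E'
import cv2
cv2.imwrite('pics/w14c.png',cv2.resize(cv2.imread('pics/w14.png')[65:155,270:365],None,fx=7,fy=6.5,interpolation=cv2.INTER_CUBIC))
E
```

```text
(no output)
```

View pics/w14c.png

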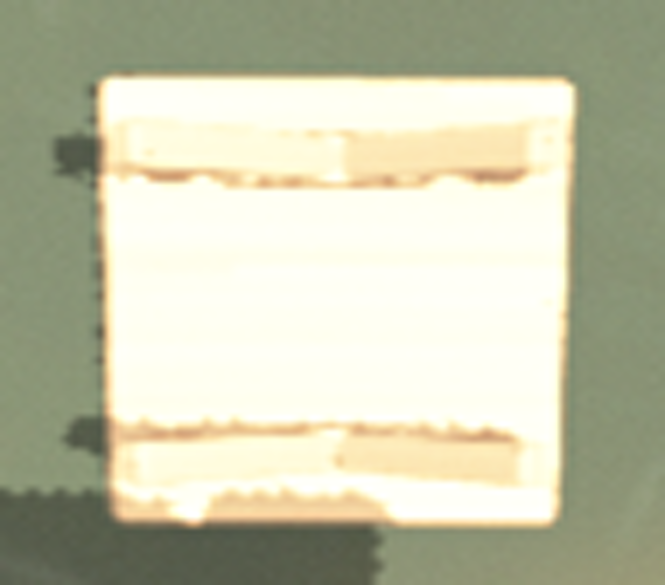

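```bash
python3 - <<'E'
from geo import *
U=lambda p:((p[0]+.5)/7-.5+270,(p[1]+.5)/6.5-.5+65)
P=[(100,78),(575,80),(557,522),(115,520)]
q=[back('w14',U(p),8) for p in P]
for a in q: print(a.round(1))
c=np.mean(q,0);print(c)
e1=(q[0]+q[1]-q[2]-q[3])/2; e2=(q[1]+q[2]-q[0]-q[3])/2
print(np.linalg.norm(e1),np.linalg.norm(e2),np.arctan2(e1[1],e1[0]),np.arctan2(e2[1],e2[0])+np.pi/2)
E
```

```text
[ 470.5 -109.6    8. ]
[539.5 -80.5   8. ]
[ 568.2 -148.9    8. ]
[ 499.6 -177.8    8. ]
[ 519.45000591 -129.21448978    8.        ]
74.15241122340771 74.63777349697794 1.970838413306998 1.9690602035605091
```

```bash
python3 - <<'E'
from geo import *
print(back('w14',(507,127),113),[back('w14',p,113).round(0) for p in((458,127),(557,127),(507,78),(507,176))])
print('base',[back('w14',p,0).round(0) for p in((413,120),)])
print('top rim',[back('top0',p,113).round(0) for p in((366,150),(399,150),(382,137),(384,168))])
c,s=np.cos(1.97),np.sin(1.97)
for P in (back('w14',(507,127),113),back('top0',(383,151),113)):
    d=P[:2]-[519.3,-130]; print('tool x,y',d@[c,s],d@[s,-c])
E
```

```text
[662.67480426 -80.87626906 113.        ] [array([627., -96., 113.]), array([699., -65., 113.]), array([642., -50., 113.]), array([ 685., -115.,  113.])]
base [array([626., -94.,   0.])]
top rim [array([668., -40., 113.]), array([ 666., -124.,  113.]), array([702., -82., 113.]), array([619., -83., 113.])]
tool x,y -10.466428856916977 151.19500422941056
tool x,y -12.916943681303657 151.69466668958586
```

```bash
python3 - <<'E'
import cv2
cv2.imwrite('pics/t0c.png',cv2.resize(cv2.imread('pics/top0.png')[120:250,350:470],None,fx=5,fy=4.5,interpolation=cv2.INTER_CUBIC))
E
```

View pics/t0c.png

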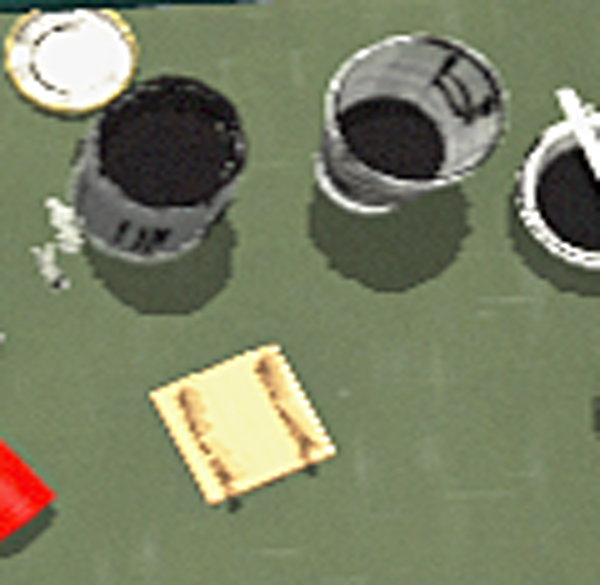

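Call:
arm_command(
  targets=[
    {"x": -1, "y": 2.4, "z": -1, "roll": -0.002},
    {"x": -2, "y": 4.8, "z": -3, "roll": -0.003},
    {"x": -3, "y": 7.1, "z": -6, "roll": -0.003},
    {"x": -3, "y": 7.1, "z": -9, "roll": -0.003},
    {"x": -3, "y": 7.1, "z": -11.5, "roll": -0.003},
    {"x": -3, "y": 7.1, "z": -12.7, "roll": -0.003},
    {"x": -3, "y": 7.1, "z": -12.7, "roll": -0.003},
    {"x": -3, "y": 7.1, "z": -12.7, "roll": -0.003},
  ],
)

```text
time: 16.8
tool_pos: [519.8, -130.4, 60.6]
tcp_rot: [-3.141, -0.001, 1.971]
contact_force: [0.2, 0.2, -0.7]
grip_width: 43.8
```

```bash
python3 - <<'E'
from h import *
o,c=snap('wrist','w15'); print(o['contact_force'],o['moment'],o['grip_width'],o['tool_pos'],o['tcp_rot'],o['dq'].round(3))
o,c=snap('side','s15')
cv2.imwrite('pics/s15c.png',cv2.resize(c['img'][190:320,240:420],None,fx=4.4,fy=4.4,interpolation=cv2.INTER_CUBIC))
E
```

```text
[ 0.16767686  0.22315957 -0.71894115] [-0.09537113  0.01621826 -0.00311545] 43.76388417662708 [ 519.76289774 -130.43729576   60.63659014] [-3.14120636e+00 -5.16615388e-04  1.97075791e+00] [-0.006 -0.027 -0.029 -0.001  0.004 -0.001]
```

View pics/w15.png

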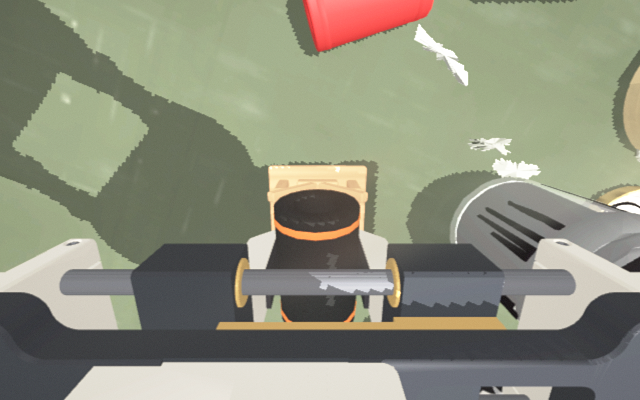

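View pics/s15c.png

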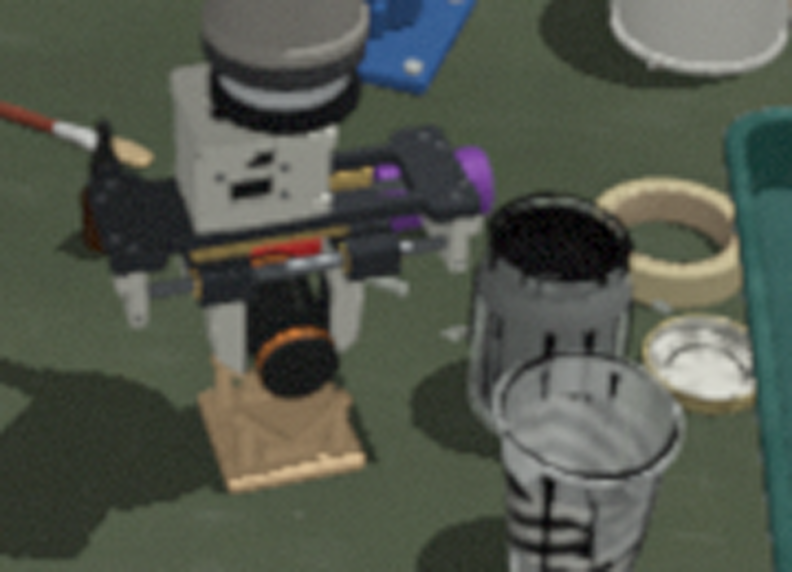

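Call:
arm_command(
  targets=[
    {"x": -0.04, "y": 0.03, "z": -0.8, "roll": 0},
    {"x": -0.04, "y": 0.03, "z": -1.6, "roll": 0},
    {"x": -0.04, "y": 0.03, "z": -2.2, "roll": 0},
    {"x": -0.04, "y": 0.03, "z": -2.6, "roll": 0},
    {"x": -0.04, "y": 0.03, "z": -2.6, "roll": 0},
    {"x": -0.04, "y": 0.03, "z": -2.6, "roll": 0},
  ],
)

```text
time: 17.4
tool_pos: [519.3, -130.9, 34.1]
tcp_rot: [-3.141, -0.001, 1.97]
contact_force: [0.2, -0.2, -1.4]
grip_width: 43.5
```

```bash
python3 - <<'E'
from h import *
o,c=snap('side','s16');print(o['contact_force'],o['moment'],o['grip_width'],o['tool_pos'],o['tcp_rot'])
cv2.imwrite('pics/s16c.png',cv2.resize(c['img'][200:320,250:400],None,fx=5,fy=5,interpolation=cv2.INTER_CUBIC))
E
```

```text
[ 0.24908766 -0.15484115 -1.40444476] [-0.12825525  0.06614193  0.00850992] 43.46299677897645 [ 519.2724992  -130.90242486   34.09382285] [-3.14106690e+00 -6.05763322e-04  1.96966996e+00]
```

View pics/s16c.png

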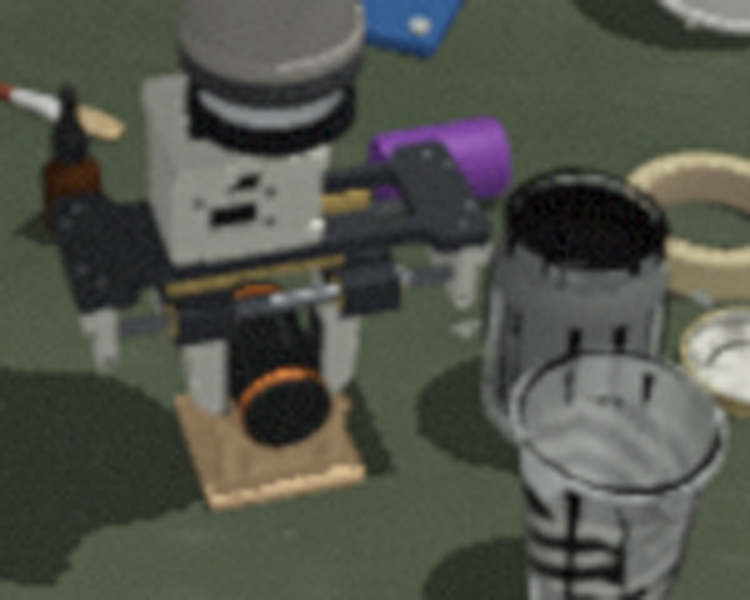

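Call:
arm_command(
  targets=[
    {"x": 0, "y": 0, "z": -0.08, "roll": 0},
    {"x": 0, "y": 0, "z": -0.16, "roll": 0},
    {"x": 0, "y": 0, "z": -0.23, "roll": 0},
    {"x": 0, "y": 0, "z": -0.23, "roll": 0},
  ],
)

```text
time: 17.78
tool_pos: [519.5, -130.9, 32.2]
tcp_rot: [3.141, 0.0, 1.97]
contact_force: [-0.4, 0.2, -1.3]
grip_width: 43.2
```

Call:
arm_command(
  targets=[
    {"x": 0, "y": 0, "z": -0.03, "roll": 0},
    {"x": 0, "y": 0, "z": -0.06, "roll": 0},
    {"x": 0, "y": 0, "z": -0.06, "roll": 0},
  ],
)

```text
time: 18.03
tool_pos: [519.6, -130.9, 31.7]
tcp_rot: [3.141, 0.0, 1.97]
contact_force: [-0.5, 0.5, -0.5]
grip_width: 43.5
```

```bash
python3 - <<'E'
from h import *
o=bot.get_obs();print(o['contact_force'],o['moment'],o['grip_width'],o['tool_pos'],o['tcp_rot'])
E
```

```text
[-0.53095789  0.54937287 -0.54128779] [-0.04734267  0.03489429 -0.02262385] 43.529733295654644 [ 519.61733139 -130.92314376   31.67857015] [3.14126015e+00 1.82756612e-04 1.96981578e+00]
```

Call:
arm_command(
  targets=[
    {"x": 0, "y": 0, "z": -0.03, "roll": 0},
    {"x": 0, "y": 0, "z": -0.03, "roll": 0},
  ],
)

```text
time: 18.2
tool_pos: [519.7, -130.9, 31.5]
tcp_rot: [3.141, 0.0, 1.97]
contact_force: [0.7, 0.2, 1.4]
grip_width: 43.7
```

Call:
arm_command(
  targets=[
    {"x": 0, "y": 0, "z": -0.03, "roll": 0},
    {"x": 0, "y": 0, "z": -0.03, "roll": 0},
  ],
)

```text
time: 18.37
tool_pos: [519.7, -130.9, 31.2]
tcp_rot: [3.141, 0.0, 1.97]
contact_force: [-0.3, 1.8, 2.0]
grip_width: 43.6
```

Call:
arm_command(
  targets=[
    {"x": 0, "y": 0, "z": -0.03, "roll": 0},
    {"x": 0, "y": 0, "z": -0.03, "roll": 0},
  ],
)

```text
time: 18.53
tool_pos: [519.6, -130.9, 31.0]
tcp_rot: [3.141, 0.0, 1.97]
contact_force: [-0.5, 1.6, 3.5]
grip_width: 43.6
```

```bash
python3 - <<'E'
from h import *
o=bot.get_obs();print(o['contact_force'],o['moment'],o['grip_width'],o['tool_pos'],o['tcp_rot'])
E
```

```text
[-0.47855852  1.61025035  3.48644086] [ 0.13657041  0.1381714  -0.04037997] 43.615749995270605 [ 519.649586   -130.86905697   30.95050014] [3.14110147e+00 1.84782905e-04 1.96975250e+00]
```

First contact came at TCP z≈31.5, as predicted for the low end. I'll press on gently and watch whether it levels in the pads.

Call:
arm_command(
  targets=[
    {"x": 0, "y": 0, "z": -0.03, "roll": 0},
    {"x": 0, "y": 0, "z": -0.03, "roll": 0},
  ],
)

```text
time: 18.7
tool_pos: [519.7, -130.8, 30.7]
tcp_rot: [3.141, 0.0, 1.97]
contact_force: [-2.0, 1.7, 6.5]
grip_width: 43.8
```

Call:
arm_command(
  targets=[
    {"x": 0, "y": 0, "z": -0.03, "roll": 0},
    {"x": 0, "y": 0, "z": -0.03, "roll": 0},
  ],
)

```text
time: 18.87
tool_pos: [519.7, -130.8, 30.5]
tcp_rot: [3.141, 0.0, 1.97]
contact_force: [-1.1, 3.4, 7.3]
grip_width: 43.4
```

Call:
arm_command(
  targets=[
    {"x": 0, "y": 0, "z": -0.03, "roll": 0},
    {"x": 0, "y": 0, "z": -0.03, "roll": 0},
  ],
)

```text
time: 19.03
tool_pos: [519.7, -130.7, 30.4]
tcp_rot: [3.141, 0.0, 1.97]
contact_force: [-2.4, 3.3, 8.5]
grip_width: 43.7
```

```bash
python3 - <<'E'
from h import *
o=bot.get_obs();print(o['contact_force'],o['moment'],o['grip_width'],o['tool_pos'],o['tcp_rot'])
E
```

```text
[-2.36696627  3.27345529  8.53853475] [0.28495952 0.2708141  0.03982962] 43.69494976092677 [ 519.65497921 -130.72629333   30.4074293 ] [3.14096019e+00 1.64744134e-04 1.96982264e+00]
```

Call:
arm_command(
  targets=[
    {"x": 0, "y": 0, "z": 0.03, "roll": 0},
    {"x": 0, "y": 0, "z": 0.03, "roll": 0},
  ],
  fingers=0.472,
)

```text
time: 19.2
tool_pos: [519.7, -130.8, 30.6]
tcp_rot: [3.141, 0.0, 1.97]
contact_force: [-1.2, 2.9, 6.7]
grip_width: 43.5
```

Call:
arm_command(
  targets=[
    {"x": 0, "y": 0, "z": 0, "roll": 0},
    {"x": 0, "y": 0, "z": 0, "roll": 0},
  ],
  fingers=0.474,
)

```text
time: 19.37
tool_pos: [519.6, -130.8, 30.5]
tcp_rot: [3.141, 0.0, 1.97]
contact_force: [-1.1, 3.3, 6.8]
grip_width: 43.4
```

Call:
arm_command(
  targets=[
    {"x": 0, "y": 0, "z": 0, "roll": 0},
    {"x": 0, "y": 0, "z": 0, "roll": 0},
  ],
  fingers=0.476,
)

```text
time: 19.53
tool_pos: [519.6, -130.7, 30.5]
tcp_rot: [3.141, 0.0, 1.97]
contact_force: [-1.1, 2.1, 5.5]
grip_width: 44.3
```

```bash
python3 - <<'E'
from h import *
o=bot.get_obs();print(o['contact_force'],o['moment'],o['grip_width'],o['tool_pos'],o['tcp_rot'])
snap('wrist','w17')
import cv2,numpy as np
m=np.hstack([cv2.imread('pics/w15.png')[150:330,250:385],cv2.imread('pics/w17.png')[150:330,250:385]]).astype(float); m=(255*(m/255)**.6).astype('uint8')
cv2.imwrite('pics/cmp17.png',cv2.resize(m,None,fx=2.9,fy=2.9,interpolation=cv2.INTER_CUBIC))
E
```

```text
[-1.1475688   2.05023973  5.54571453] [0.27627637 0.09227117 0.0148863 ] 44.25857007721986 [ 519.60545269 -130.71814842   30.46232446] [3.14110682e+00 3.73616607e-05 1.96985099e+00]
```

View pics/cmp17.png

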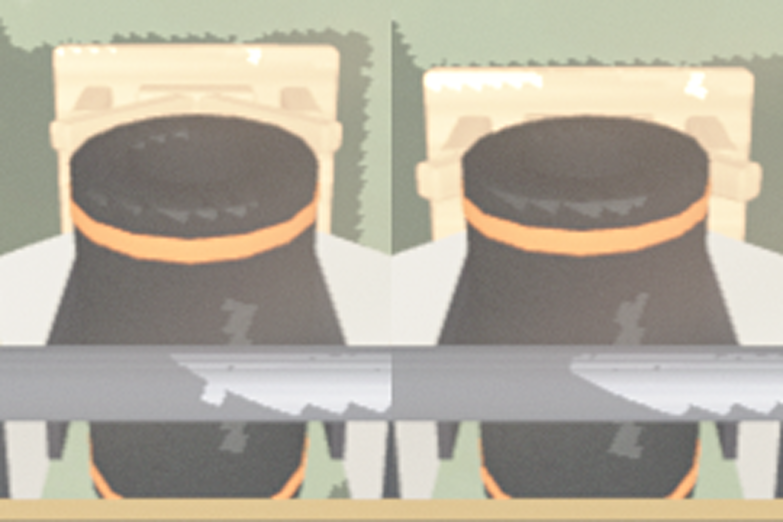

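It's already levelling: the rear face is less exposed. I'll keep loosening.

Call:
arm_command(
  targets=[
    {"x": 0, "y": 0, "z": 0, "roll": 0},
    {"x": 0, "y": 0, "z": -0.02, "roll": 0},
    {"x": 0, "y": 0, "z": -0.04, "roll": 0},
  ],
  fingers=0.478,
)

```text
time: 19.83
tool_pos: [519.6, -130.6, 30.0]
tcp_rot: [3.141, -0.0, 1.97]
contact_force: [-0.4, 3.7, 5.5]
grip_width: 43.9
```

Call:
arm_command(
  targets=[
    {"x": 0, "y": 0, "z": -0.02, "roll": 0},
    {"x": 0, "y": 0, "z": -0.04, "roll": 0},
    {"x": 0, "y": 0, "z": -0.06, "roll": 0},
  ],
  fingers=0.48,
)

```text
time: 20.08
tool_pos: [519.6, -130.6, 29.6]
tcp_rot: [3.141, -0.0, 1.97]
contact_force: [-1.0, 4.1, 9.2]
grip_width: 44.3
```

```bash
python3 - <<'E'
from h import *
o=bot.get_obs();print(o['contact_force'],o['moment'],o['grip_width'],o['tool_pos'],o['tcp_rot'])
E
```

```text
[-1.01316898  4.13356035  9.16513386] [0.53048009 0.28747191 0.05342077] 44.339523015458624 [ 519.61193192 -130.5531369    29.61597682] [ 3.14103196e+00 -1.44946972e-04  1.96990323e+00]
```

Call:
arm_command(
  targets=[
    {"x": 0, "y": 0, "z": 0, "roll": 0},
    {"x": 0, "y": 0, "z": 0, "roll": 0},
  ],
  fingers=0.483,
)

```text
time: 20.25
tool_pos: [519.6, -130.6, 29.5]
tcp_rot: [3.141, -0.0, 1.97]
contact_force: [-0.5, 3.5, 6.4]
grip_width: 44.7
```

Call:
arm_command(
  targets=[
    {"x": 0, "y": 0, "z": 0, "roll": 0},
    {"x": 0, "y": 0, "z": 0, "roll": 0},
  ],
  fingers=0.486,
)

```text
time: 20.42
tool_pos: [519.7, -130.8, 29.3]
tcp_rot: [3.141, 0.0, 1.97]
contact_force: [0.8, 1.9, 2.6]
grip_width: 44.8
```

Call:
arm_command(
  targets=[
    {"x": 0, "y": 0, "z": 0, "roll": 0},
    {"x": 0, "y": 0, "z": 0, "roll": 0},
  ],
  fingers=0.5,
)

```text
time: 20.58
tool_pos: [519.4, -131.1, 28.8]
tcp_rot: [-3.141, 0.0, 1.97]
contact_force: [-0.5, 0.0, -0.5]
grip_width: 46.2
```

```bash
python3 - <<'E'
from h import *
o=bot.get_obs();print(o['contact_force'],o['moment'],o['grip_width'],o['tool_pos'],o['tcp_rot'])
snap('wrist','w18')
import cv2,numpy as np
m=np.hstack([cv2.imread('pics/w17.png')[150:330,250:385],cv2.imread('pics/w18.png')[150:330,250:385]]).astype(float); m=(255*(m/255)**.6).astype('uint8')
cv2.imwrite('pics/cmp18.png',cv2.resize(m,None,fx=2.9,fy=2.9,interpolation=cv2.INTER_CUBIC))
E
```

```text
[-0.52384033  0.02595858 -0.46408276] [-0.00204713 -0.08513975  0.02336424] 46.18002068295625 [ 519.42093504 -131.1152729    28.84230627] [-3.14141646e+00  1.33433676e-04  1.96980901e+00]
```

View pics/cmp18.png

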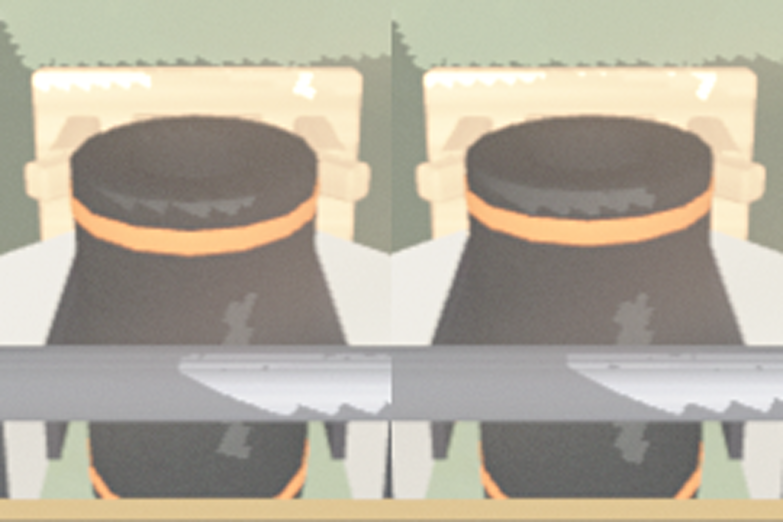

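The sleeve is resting level in the Vs. I'll open further and withdraw straight up.

Call:
arm_command(
  targets=[
    {"x": 0, "y": 0, "z": 0, "roll": 0},
    {"x": 0, "y": 0, "z": 0, "roll": 0},
    {"x": 0, "y": 0, "z": 0, "roll": 0},
  ],
  fingers=0.65,
)

```text
time: 20.88
tool_pos: [519.3, -131.0, 28.9]
tcp_rot: [-3.141, -0.0, 1.97]
contact_force: [0.1, 0.7, -0.5]
grip_width: 58.5
```

Call:
arm_command(
  targets=[
    {"x": 0, "y": 0, "z": 0.5, "roll": 0},
    {"x": 0, "y": 0, "z": 1.5, "roll": 0},
    {"x": 0, "y": 0, "z": 3, "roll": 0},
    {"x": 0, "y": 0, "z": 5, "roll": 0},
    {"x": 0, "y": 0, "z": 8, "roll": 0},
    {"x": 0, "y": 0, "z": 11, "roll": 0},
    {"x": 0, "y": 0, "z": 14, "roll": 0},
    {"x": 0, "y": 0, "z": 15, "roll": 0},
  ],
)

```text
time: 21.55
tool_pos: [521.3, -131.6, 184.7]
tcp_rot: [3.136, 0.006, 1.97]
contact_force: [0.2, 0.0, 0.1]
grip_width: 59.5
```

Call:
arm_command(
  targets=[
    {"x": 1, "y": -2, "z": 0, "roll": 0},
    {"x": 2, "y": -4.5, "z": 0, "roll": 0},
    {"x": 3, "y": -7, "z": 0, "roll": 0},
    {"x": 3, "y": -7, "z": 0, "roll": 0},
    {"x": 3, "y": -7, "z": 0, "roll": 0},
    {"x": 3, "y": -7, "z": 0, "roll": 0},
  ],
)

```text
time: 22.05
tool_pos: [549.0, -200.4, 178.9]
tcp_rot: [-3.141, -0.001, 1.97]
contact_force: [-1.1, -0.6, 0.7]
grip_width: 59.9
```

```bash
python3 - <<'E'
from h import *
o,c=snap('wrist','w19'); print(o['contact_force'],o['tool_pos'],o['tcp_rot'],o['time'])
o,t=snap('top','t19'); o,s=snap('side','s19')
a=cv2.resize(c['img'][70:190,260:390],(390,360),interpolation=cv2.INTER_CUBIC)
b=cv2.resize(s['img'][230:310,250:340],(405,360),interpolation=cv2.INTER_CUBIC)
cv2.imwrite('pics/e19.png',np.hstack([a,b])); cv2.imwrite('pics/top19.png',t['img'])
E
```

```text
[-1.09198195 -0.56556714  0.65481314] [ 548.97265115 -200.40314833  178.87120278] [-3.14115568e+00 -1.10976157e-03  1.96952587e+00] 22.05
```

View pics/e19.png

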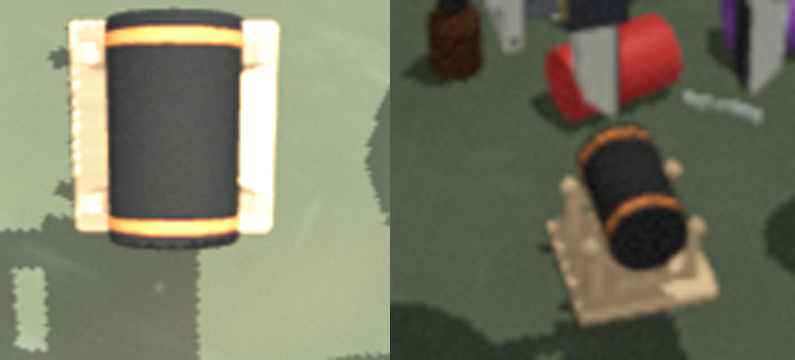

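View pics/s19.png

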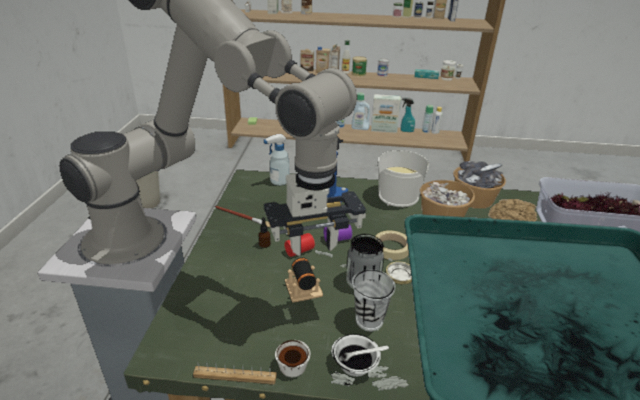

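View pics/top19.png

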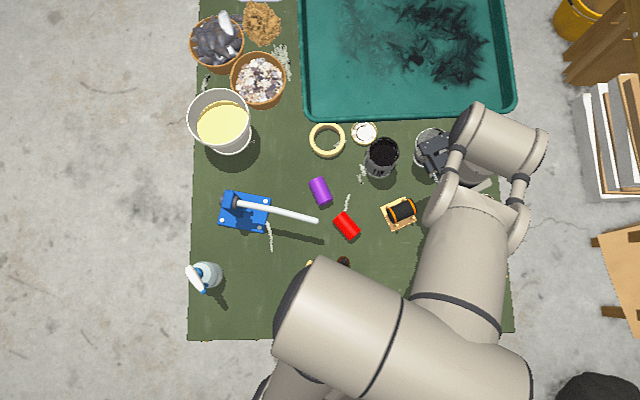

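The wrist crop shows the sleeve lying straight along the trough and over both supports. The cup (side 366,260) and dropper (side 264,240) are where they were at the start. Handing in.

```bash
python3 - <<'E'
from h import *
print(bot.close_job())
E
```

```text
the job is handed in; nothing more can be done
None
```

The sleeve is off the spindle and lying level along the cradle in both V supports. The gripper is clear of it, and I handed the job in at about 22 s.

- **Removal:** I measured the bend as mostly down and partly toward the robot. I slid the sleeve to just past the bend with no contact showing. There I rested it on the rod and loosened the grip in small steps so it tipped along the slanted part. I then regripped it and drew it off the open end.
- **Spindle contact:** the most I estimate is 6 to 7 N, while it rested on the bend. That comes from end-of-call wrist readings of up to 4.9 N upward plus the sleeve's weight of about 1.5 N, so a short spike between readings, or a pure wedging couple, could have been missed. Away from that rest the readings showed only the weight and noise.
- **Laying it down:** one end of the sleeve hung about 5 degrees low. I levelled it by pressing lightly into the V (up to about 9 N at the wrist) while loosening the grip.
- **Last checks:** the top, side and wrist pictures show the sleeve in both supports, with the ink cup and dropper bottle where they stood. I judged its levelness by eye and did not measure it. None of the checks failed; the two cradle measurements differed by about 2 mm, which the V supports absorbed.
- **Refused command:** one move was rejected for missing fields; nothing moved, and I resent it.

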